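Line up a shutter shaft and lock it with a hex key

TASK

The shutter shaft is loose in its drive hub: first swing its hand lever until the yellow flat on the shaft lies squarely under the setscrew, facing out along it, and let go of the lever. Then take the T-handle hex key out of its stand, push it fully into the setscrew and turn it clockwise until the screw comes to its stop. Let go and leave the key standing in the screw with the shaft still lined up, and do not knock over or shift the jar, the carton or the beaker.

Things in the scene. Friction and masses are not known exactly. Their poses are not given: they have to be found in the camera images.
- shaft (a joint): Turn (rad) of the level steel D-shaft (32 mm diameter, axis along y of drive, 110 mm above the bench). 0 = its yellow flat faces squarely along the setscrew's axis (wanted, within 0.1). Positive = lever leans farther to the drive's +x. Starts at 0.45 to 1.05; range -0.5 to 1.3 with no stop or click at 0; stays where left; friction takes about 3 N at the lever grip.
- lever_grip (a point): Centre of the lever's red round grip bar: 18 mm diameter, 64 mm long, parallel to the shaft, 100 mm from its axis. The dark lever arm (16 x 10 mm) meets the bar's end nearer the hub, 32 mm from this point; the other end is free. At shaft value q it lies, in drive's frame, at x = 0.100 sin(q - 0.349), y = 0.133, z = 0.110 + 0.100 cos(q - 0.349) m.
- flat (a point): Middle of the visible, yellow-painted flat on the shaft between hub and bearing, 9 mm from the shaft's axis. z axis: outward normal of the flat; y: along the shaft.
- drive: Fixed shutter drive. Origin on the bench under the shaft axis; z up, y along the shaft to the lever. Along y (mm): white housing -157 to -52, 100 wide, 140 high; aluminium hub -50 to 0, 76 diameter; grey pedestal 60 to 80, 136 high; lever beyond. Base plate 116 x 260 x 14. The setscrew is in a boss (46 diameter) on the hub at y = -25, its axis leaning 28 degrees from vertical to the drive's -x.
- setscrew (a joint): Turn of the setscrew in rad: grows as it is turned clockwise, seen looking into its socket. It starts between 0 and 0.35; its tight end stop is at 1.3 (tight = above 1.15). Friction about 0.06 N m; it stays where it is left and turns in place, without moving along its axis.
- screw_mouth (a point): Centre of the mouth of the dark setscrew's hexagon socket, flush with the end of the boss, 62 mm from the shaft's axis. z axis: outward along the screw's axis; x axis: towards a corner of the hexagon (turns with the screw). Socket: 20.2 mm across flats, 26 mm deep, of which the outermost 5 mm is a countersink that widens to 28 mm across flats.
- screw_floor (a point): Centre of the socket's floor, 26 mm below the mouth; same axes.
- key_grip (a point): Centre of the loose hex key's orange T-handle, a bar 100 (key's x) x 20 (y) x 26 mm (z), 0.22 kg. z: from tip to handle. Below the bar a 10 mm neck (20 mm diameter), a 7 mm flange (32 mm diameter), then a hexagon shank 19 mm across flats, one corner towards the key's x (others every 60 degrees), its last 7 mm tapering to 10 mm. The tip is 91 mm below this point.
- key_tip (a point): End of the hex key's shank, on its axis; same axes as key_grip.
- key_stand: Fixed blue block 60 x 60 x 70 mm with an upright square 24 mm hole right through, in which the key stands upright, its flange resting on the block's top. Origin: centre of the underside. It may stand left or right of the drive.
- jar: Amber jar, 68 mm diameter, 110 mm high, loose, to be left alone. Origin: centre of the underside. Stands on the side of the drive where the key stand is not.
- carton: Closed cardboard carton 60 x 90 x 50 mm, loose, to be left alone, beyond the drive. Origin: centre of the underside.
- beaker: White beaker, 64 mm diameter, 80 mm high, loose, to be left alone, beyond the drive. Origin: centre of the underside.
Mind the look-alikes: they are no part of the job. Of the things that look like the part that bears key_grip, the middle-sized one is meant.

How it is judged:
By the outcome, as a careful person would: the job done as asked, in the order asked, and still so for the second after the job is handed in, with the robot touching nothing.
It also fails if it takes over 61 s, if anything falls off the work surface, if the arm or the gripper's body presses on something with over 40 N, if the wrist force passes 120 N, or if a joint passes its speed limit or range.

ROBOT

A 6-joint arm with a two-finger parallel gripper is mounted at the origin on the work surface. World frame = base frame: x ahead of the robot, y to its left, z up, the work surface at z = 0. Lengths are in m, angles in rad, forces in N, time in s.
With the tool pointing down it reaches from about 0.35 to 0.975 m from the base axis. Payload 4.9 kg.
Tool frame: the origin (TCP) lies on the mounting face of the last link; the fingertips stand 173 mm ahead of it and the grasp point (between the pads) lies 155 mm ahead of it; z points along the fingers, y is the direction in which the jaws open and shut (so a half turn about z gives the same grasp; the last joint's range is limited). The gripper opens to 85 mm and grips with 20 to 120 N. Pads are 22 mm wide; open, the fingers measure 114 mm over their backs; the gripper's body (76 mm by 85 mm) begins 54 mm behind the grasp point. The pads swing forward as they close: fully open they stand 13 mm farther back than shut.
Start: joints at [1.161, 0.053, 1.613, -0, 1.476, -0.119], TCP at [0.179, 0.599, 0.405] pointing down, gripper open.
Joint ranges: [-3.01, 3.01], [-1.01, 2.22], [0.06, 2.58], [-1.02, 4.17], [0.09, 2.62], [-3.14, 3.14]. Speed limits (rad/s): [2.57, 2.57, 3.14, 3.14, 3.14, 3.14].

INTERFACE

Orientations are given as a unit quaternion [w, x, y, z].
In Python, from plant import manip gives the robot as it stands.
- The arm moves only by the tool play_rows, never from a script. Its argument "increments" is a list of rows, each an object with "offset": the shift along the tool's x, y, z in mm, a list of three; "twist": the turn about the tool's z in rad; "grip": the opening, from 0 (shut) to 1 (fully open). In form: [{"offset": [dx, dy, dz], "twist": twist, "grip": grip}, ...]. A call has 1 to 5 rows; each row is the pose to reach, as a shift and turn from the pose commanded when the call began, along the tool's axes at that moment; what a row does not reach only later rows make up. A row lasts 1/12 s, in which the tool goes at most 41.7 mm and 7.16 degrees, less where a joint would pass 70% of its speed; a pose out of reach is approached as far as the arm can. A call with a gripper value outside its range is refused whole. The fingers move at their own pace and stop on an object; the grip force is fixed at half the most. Time passes only in rows, so rows that repeat a pose let the fingers close. It gives the time, the measured TCP pose, the force and the opening at its end, in the units of the state.
- manip.state(): the state, without advancing time (a new reading comes with each control period).
- manip.grab_frame(name): name is "scene" or "top"; returns the picture (384x512x3 uint8, blue, green, red); there is no depth.
- manip.get_calibration(name): a dict with "fx", "fy", "cx", "cy" (pixels), "T" (4x4, takes a point from camera to world coordinates). Camera axes: x right, y down, z forward; pixel columns grow to the right and rows downward; lengths in m; the calibration is good to about 2 mm. A picture is of the moment at which its call begins. get_calibration takes no time and is no camera call.
- manip.job_done(): hands the job in, once; it reports no verdict.
Trained networks look in the newest picture that a camera, given by its name, has taken for a name from the list of things; names that differ only in an ending like _2 or _b are one class to them, and where a whole thing is asked for, a point or a joint stands for the part that bears it (a point fixed in the world has none). Each returns a list of dicts, best first, with "p" (0 to 1); they miss things now and then, are a little off and sometimes report something else, mostly with a low value. They report only what shows in the picture. A call takes as long as a camera call. They do not tell look-alikes from the thing itself.
- manip.boxes_of(query, camera): "xyz" ([x, y, z] in m, in the coordinates of the camera as it stood for that picture, good to about 4 mm: the middle of the surface that is visible of it).
- manip.tip_of(query, camera): "xyz" ([x, y, z] in m, in the coordinates of the camera as it stood for that picture, good to about 4 mm: a listed point, or the origin of a listed thing).
The state is a dict: "time": time; "joint_pos": joint angles; "joint_vel": joint speeds; "joint_efforts": joint torques, N m; "tool_pos": TCP position; "tool_rot": TCP orientation; "contact_force": force on the tool from outside, world axes, zero at the start; "ft_torque": the same for the moment, N m; "gripper_width": opening from 0.0 (shut) to 1.0 (fully open).
Only numpy, scipy, OpenCV 4.12 (cv2) and the standard library are available. Lean on these libraries where they do the work, as an engineer would, in place of code of your own. Each camera call takes 0.05 s, during which the arm holds its last target. There are 200 camera calls.

## Working session

There is one attempt and no reset: what is moved stays moved. The work goes in short steps, Python scripts to look and compute and a tool call to move; the robot and the scene stay as the last step left them, time stands still between calls to the robot, and variables do not carry over. Pictures are saved under pics/ and viewed, about 8 in all and at most 12, crops included, and the job is handed in when it is done.

Besides the shell and the picture viewer there is one more tool, called after "Call:" as a command line: name --argument value ..., lists and objects as JSON in quotes. play_rows: Moves the arm, as the interface text tells. Its arguments: {"type":"object","properties":{"increments":{"type":"array"}},"required":["increments"]}

```bash
ls; mkdir -p pics
cat > h.py <<'E'
import numpy as np, cv2
from plant import manip
from scipy.spatial.transform import Rotation as R
def rot(q): return R.from_quat([q[1],q[2],q[3],q[0]]).as_matrix()
def cam(n):
    c=manip.get_calibration(n); return c,np.array(c["T"])
def w(n,p): T=cam(n)[1]; return T[:3,:3]@np.array(p)+T[:3,3]
def px(n,P):
    c,T=cam(n); p=T[:3,:3].T@(np.array(P)-T[:3,3]); return np.array([c["fx"]*p[0]/p[2]+c["cx"],c["fy"]*p[1]/p[2]+c["cy"]])
def find(q,n,f="tip_of",k=4):
    for d in getattr(manip,f)(q,n)[:k]:
        P=w(n,d["xyz"]); print(q,n,f,round(d["p"],2),P.round(4),px(n,P).round(0))
E
python3 - <<'E'
from h import *
for n in ("scene","top"):
    cv2.imwrite(f"pics/{n}0.png",manip.grab_frame(n)); print(n,cam(n)[1].round(3).tolist(),cam(n)[0]["fx"])
for q in ("drive","key_stand","key_grip","key_tip","lever_grip","flat","screw_mouth","jar","carton","beaker"):
    for n in ("scene","top"): find(q,n)
print(manip.state())
E
```

```text
pics
scene [[0.504, 0.637, -0.584, 1.231], [0.864, -0.385, 0.325, -0.394], [-0.018, -0.668, -0.744, 0.964], [0.0, 0.0, 0.0, 1.0]] 397.26226286639405
top [[-0.026, -0.983, 0.183, 0.394], [-1.0, 0.023, -0.02, -0.021], [0.016, -0.183, -0.983, 1.194], [0.0, 0.0, 0.0, 1.0]] 388.7206226901006
drive scene tip_of 0.81 [ 0.6007 -0.026   0.002 ] [265. 213.]
drive top tip_of 0.89 [ 0.6072 -0.0256 -0.0034] [244. 195.]
key_stand top tip_of 0.89 [ 0.4533 -0.3025  0.0028] [336. 242.]
key_stand top tip_of 0.62 [0.4491 0.3109 0.0022] [134. 248.]
key_grip scene tip_of 0.8 [ 0.4118 -0.1655  0.1215] [192. 164.]
key_grip scene tip_of 0.78 [ 0.4853 -0.4009  0.062 ] [128. 227.]
key_grip scene tip_of 0.5 [ 0.4508 -0.3097  0.0986] [152. 197.]
key_grip top tip_of 0.72 [ 0.458  -0.3063  0.0975] [345. 238.]
key_grip top tip_of 0.56 [ 0.4184 -0.1652  0.1192] [297. 254.]
key_tip scene tip_of 0.84 [ 0.4142 -0.1671  0.0054] [197. 190.]
key_tip scene tip_of 0.57 [ 0.4883 -0.4056 -0.0015] [132. 241.]
key_tip top tip_of 0.63 [ 0.4915 -0.4057  0.0016] [369. 229.]
lever_grip scene tip_of 0.66 [0.6593 0.1125 0.185 ] [320
[... 929 characters left out ...]
t_pos': array([ 1.16101116e+00,  5.27372841e-02,  1.61292470e+00,  3.49616841e-05,
        1.47600839e+00, -1.18992219e-01]), 'joint_vel': array([-1.11380056e-03, -1.09094402e-03, -2.88003764e-03, -9.29265195e-05,
        2.90377262e-03,  5.81028265e-04]), 'joint_efforts': array([-4.99565140e-04, -3.93689454e+01, -3.70465279e+01, -8.22449488e-05,
        5.31837704e-04,  1.07391293e-05]), 'tool_pos': array([0.17917908, 0.59874633, 0.40466566]), 'tool_rot': array([-2.69530550e-05,  1.44886370e-01,  9.89448300e-01, -3.29642599e-05]), 'contact_force': array([ 0.33066077,  0.42148444, -1.17753847]), 'ft_torque': array([ 0.05231801, -0.04989923,  0.03315279]), 'gripper_width': 0.9978758333928477}
```

Run:
```python
import cv2,numpy as np
s=cv2.imread("pics/scene0.png");t=cv2.imread("pics/top0.png")
cv2.imwrite("pics/v1.png",cv2.resize(s[90:345,80:420],(800,600),interpolation=cv2.INTER_CUBIC))
cv2.imwrite("pics/v2.png",cv2.resize(t[105:300,120:380],(800,600),interpolation=cv2.INTER_CUBIC))
```

```text
(no output)
```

View pics/v1.png

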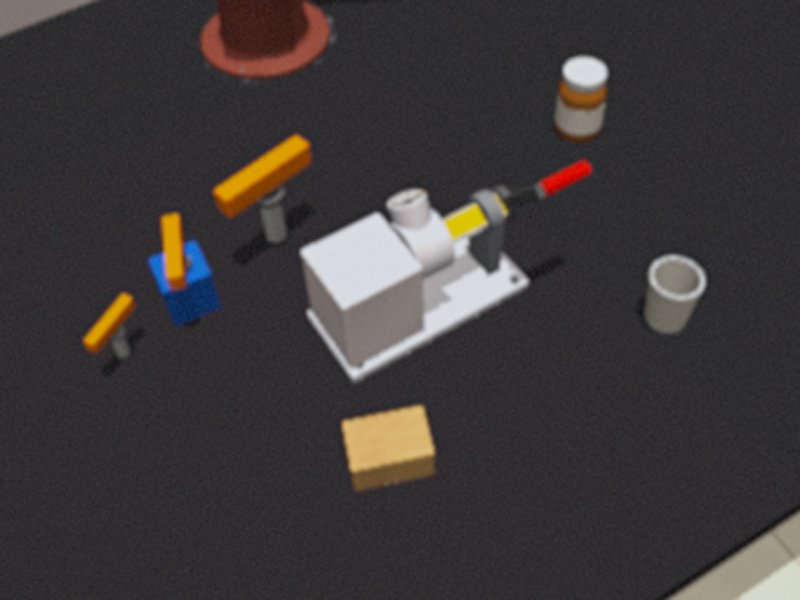

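View pics/v2.png

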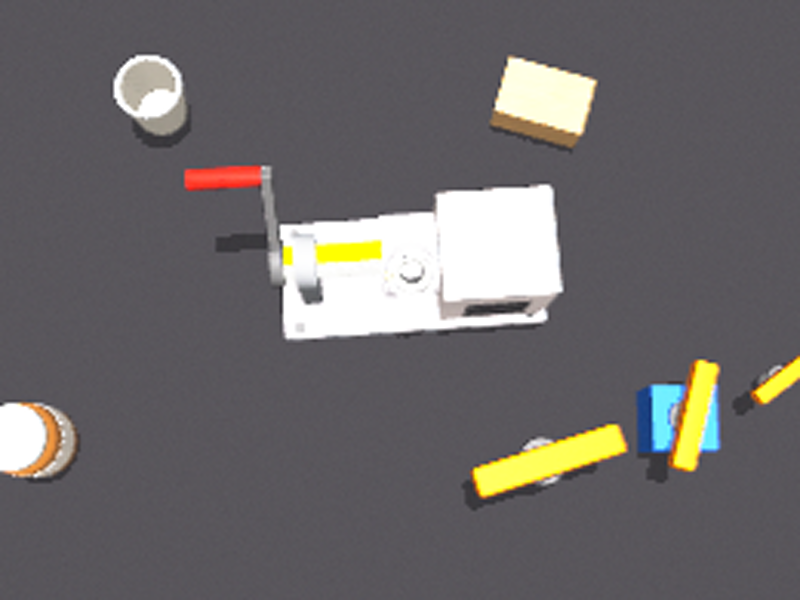

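```bash
cat >> h.py <<'E'
def ray(n,u,z):
    c,T=cam(n); d=T[:3,:3]@np.array([(u[0]-c["cx"])/c["fx"],(u[1]-c["cy"])/c["fy"],1]); o=T[:3,3]; return o+d*(z-o[2])/d[2]
def avg(qs,near=None,N=3,cams=("scene","top"),pmin=.3,verbose=True):
    r={(q,n):[] for q in qs for n in cams}
    for i in range(N):
        for n in cams:
            manip.grab_frame(n)
            for q in qs:
                for d in getattr(manip,"tip_of")(q,n):
                    P=w(n,d["xyz"])
                    if d["p"]>pmin and (near is None or q not in near or np.linalg.norm(P-near[q])<.04): r[q,n].append(P); break
    out={}
    for q in qs:
        for n in cams:
            if r[q,n] and verbose: print(q,n,len(r[q,n]),np.mean(r[q,n],0).round(4),np.std(r[q,n],0).round(4))
        a=[np.mean(r[q,n],0) for n in cams if r[q,n]]
        if a: out[q]=np.mean(a,0)
    return out
E
python3 - <<'E'
from h import *
near=dict(lever_grip=[.661,.113,.187],flat=[.606,.003,.118],screw_mouth=[.577,-.05,.1625],key_grip=[.455,-.307,.098],key_stand=[.453,-.303,0],drive=[.604,-.026,0])
o=avg(list(near),near)
for k,v in o.items(): print(k,v.round(4))
def hd(a,b): d=b-a; return np.degrees(np.arctan2(d[1],d[0]))
c=lambda x,y:(120+x*.325,105+y*.325)
print("base edge",ray("top",c(547,322),.014),ray("top",c(285,338),.014),hd(ray("top",c(547,322),.014),ray("top",c(285,338),.014)))
print("hous far",hd(ray("top",c(552,185),.14),ray("top",c(436,190),.14)))
print("flat",hd(ray("top",c(380,249),.12),ray("top",c(285,253),.12)))
print("key",hd(ray("top",c(683,468),.111),ray("top",c(707,362),.111)), ray("top",c(683,468),.111),ray("top",c(707,362),.111))
t=cv2.imread("pics/top0.png")
# key orientation by colour
hsv=cv2.cvtColor(t,cv2.COLOR_BGR2HSV); m=cv2.inRange(hsv,(8,120,120),(32,255,255))
n,l,s,ce=cv2.connectedComponentsWithStats(m)
for i in range(1,n):
    if s[i,4]>60:
        ys,xs=np.where(l==i); r=cv2.minAreaRect(np.c_[xs,ys].astype(np.float32)); b=cv2.boxPoints(r)
        e=sorted([(np.linalg.norm(b[j]-b[(j+1)%4]),j) for j in range(4)]); j=e[-1][1]
        A,B=ray("top",b[j],.112),ray("top",b[(j+1)%4],.112); print(s[i],ce[i].round(1),"len",np.linalg.norm(A-B),"hd",hd(A,B),"ctr",ray("top",r[0],.112))
E
```

```text
lever_grip scene 3 [0.6588 0.11   0.1842] [0.0011 0.0013 0.0006]
lever_grip top 3 [0.6624 0.1144 0.1885] [0.0013 0.0015 0.0004]
flat scene 3 [0.6043 0.0075 0.1168] [0.0003 0.0009 0.0009]
flat top 3 [0.6085 0.0024 0.1168] [0.0007 0.0022 0.0009]
screw_mouth scene 3 [ 0.5735 -0.0518  0.1649] [0.0001 0.0012 0.0009]
screw_mouth top 3 [ 0.5767 -0.0519  0.1643] [0.0011 0.0018 0.0023]
key_grip scene 3 [ 0.4507 -0.3086  0.0973] [0.0016 0.0009 0.0002]
key_grip top 3 [ 0.4591 -0.3029  0.0978] [0.0019 0.0009 0.0016]
key_stand scene 3 [ 0.4483 -0.3052 -0.0021] [0.0008 0.0006 0.0005]
key_stand top 3 [ 0.4545 -0.3048  0.0023] [0.001  0.0021 0.0012]
drive scene 3 [ 6.007e-01 -2.330e-02  3.000e-04] [0.0004 0.0011 0.0013]
drive top 3 [ 0.608  -0.0242 -0.0024] [0.0003 0.0015 0.0016]
lever_grip [0.6606 0.1122 0.1863]
flat [0.6064 0.005  0.1168]
screw_mouth [ 0.5751 -0.0518  0.1646]
key_grip [ 0.4549 -0.3058  0.0976]
key_stand [ 4.514e-01 -3.050e-01  1.000e-04]
drive [ 0.6044 -0.0237 -0.0011]
base edge [ 0.55408132 -0.18825671  0.014     ] [0.54427343 0.07270357 0.014     ] 92.15238269637102
hous far 91.
[... 174 characters left out ...]
len 0.07907752179033381 hd 72.49142775615933 ctr [ 0.72605742 -0.17096735  0.112     ]
[223 183  21   8 124] [233.  186.5] len 0.05768826416395871 hd 92.85263239807905 ctr [0.61148173 0.0064665  0.112     ]
[364 218  24  19 156] [375.6 226.7] len 0.07557605729680014 hd 124.73618885682534 ctr [ 0.48769122 -0.39037338  0.112     ]
[337 222  17  36 307] [344.8 239.5] len 0.10097177733699746 hd 162.87652508634673 ctr [ 0.45379842 -0.30173978  0.112     ]
[122 236  18  23 110] [134.1 248. ] len 0.062432959122149356 hd 168.52113916584904 ctr [0.44471771 0.28713434 0.112     ]
[273 243  51  24 527] [297.8 254.2] len 0.14113785682020444 hd 105.87371290521153 ctr [ 0.41725441 -0.16873144  0.112     ]
```

Call:
play_rows --increments '[{"offset": [-36,-19.6,0],"twist": 0,"grip": 1},{"offset": [-72,-39,0],"twist": 0,"grip": 1},{"offset": [-108,-59,0],"twist": 0,"grip": 1},{"offset": [-144,-78,0],"twist": 0,"grip": 1},{"offset": [-180,-98,0],"twist": 0,"grip": 1}]'

```text
time: 3.62
tool_pos: [0.3244, 0.4519, 0.4049]
tool_rot: [0.0, 0.145, 0.989, 0.0]
contact_force: [1.5, 0.8, 0.4]
gripper_width: 1.001
```

Call:
play_rows --increments '[{"offset": [-36,-19.6,0],"twist": 0,"grip": 1},{"offset": [-72,-39,0],"twist": 0,"grip": 1},{"offset": [-108,-59,0],"twist": 0,"grip": 1},{"offset": [-144,-78,0],"twist": 0,"grip": 1},{"offset": [-180,-98,0],"twist": 0,"grip": 1}]'

```text
time: 4.03
tool_pos: [0.4689, 0.3061, 0.405]
tool_rot: [0.0, 0.145, 0.989, 0.0]
contact_force: [1.2, 0.5, 1.5]
gripper_width: 1.0
```

Call:
play_rows --increments '[{"offset": [-36,-19.6,0],"twist": 0.12,"grip": 1},{"offset": [-72,-39,0],"twist": 0.24,"grip": 1},{"offset": [-108,-59,0],"twist": 0.36,"grip": 1},{"offset": [-144,-78,0],"twist": 0.48,"grip": 1},{"offset": [-180,-98,0],"twist": 0.6,"grip": 1}]'

```text
time: 4.45
tool_pos: [0.6134, 0.1606, 0.4048]
tool_rot: [0.0, 0.434, 0.901, 0.0]
contact_force: [0.1, 0.6, 0.6]
gripper_width: 1.001
```

```bash
cat >> h.py <<'E'
def st():
    s=manip.state(); r=rot(s["tool_rot"]); y=r[:,1]
    print("t",round(s["time"],2),"tcp",s["tool_pos"].round(4),"jawhd",np.degrees(np.arctan2(y[1],y[0])).round(1),"z",r[:,2].round(3),"F",s["contact_force"].round(1),"w",round(s["gripper_width"]*85,1),"q",s["joint_pos"].round(2)); return s,r
def go(target,hd=None,base=None):
    "target: grasp point world; jaw heading deg"
    s,r=st(); p=s["tool_pos"]+np.array([0,0,-.155]); print("grasp",p.round(4))
    print("offset mm",(r.T@(np.array(target)-p)*1e3).round(1))
    if hd is not None:
        y=r[:,1]; a=np.degrees(np.arctan2(y[1],y[0]))-hd; a=(a+90)%180-90; print("twist",np.radians(a).round(3))
E
python3 -c "
from h import *
go([.661,.114,.186],2)"
```

```text
t 4.45 tcp [0.6134 0.1606 0.4048] jawhd 38.6 z [ 0.  0. -1.] F [0.1 0.6 0.6] w 85.1 q [ 0.14  0.07  1.59  0.    1.48 -0.54]
grasp [0.6134 0.1606 0.2498]
offset mm [-66.1   8.1  63.8]
twist 0.639
```

Call:
play_rows --increments '[{"offset": [-20,3,0],"twist": 0.12,"grip": 1},{"offset": [-40,6,0],"twist": 0.24,"grip": 1},{"offset": [-66,8,0],"twist": 0.36,"grip": 1},{"offset": [-66,8,0],"twist": 0.48,"grip": 1},{"offset": [-66,8,0],"twist": 0.6,"grip": 1}]'

```text
time: 4.87
tool_pos: [0.6609, 0.1145, 0.4043]
tool_rot: [-0.0, 0.681, 0.732, -0.0]
contact_force: [-0.1, 0.4, 0.6]
gripper_width: 1.0
```

Call:
play_rows --increments '[{"offset": [0,0,20],"twist": 0.04,"grip": 1},{"offset": [0,0,45],"twist": 0.04,"grip": 0.9},{"offset": [0,0,64],"twist": 0.04,"grip": 0.7},{"offset": [0,0,64],"twist": 0.04,"grip": 0.5},{"offset": [0,0,64],"twist": 0.04,"grip": 0.4}]'

```text
time: 5.28
tool_pos: [0.6596, 0.1159, 0.3392]
tool_rot: [-0.001, 0.693, 0.721, -0.001]
contact_force: [0.6, -0.1, -0.1]
gripper_width: 0.484
```

Run:
```python
from h import *
go([.661,.114,.186],2)
cv2.imwrite("pics/v3.png",np.hstack([cv2.resize(manip.grab_frame(n)[y:y+90,x:x+120],(400,300),interpolation=2) for n,x,y in (("scene",250,110),("top",140,110))]))
```

```text
t 5.28 tcp [0.6596 0.1159 0.3392] jawhd 2.3 z [-0.003 -0.    -1.   ] F [ 0.6 -0.1 -0.1] w 41.2 q [ 0.06  0.2   1.56 -0.    1.38  0.02]
grasp [0.6596 0.1159 0.1842]
offset mm [-2.   1.3 -1.8]
twist 0.005
```

View pics/v3.png

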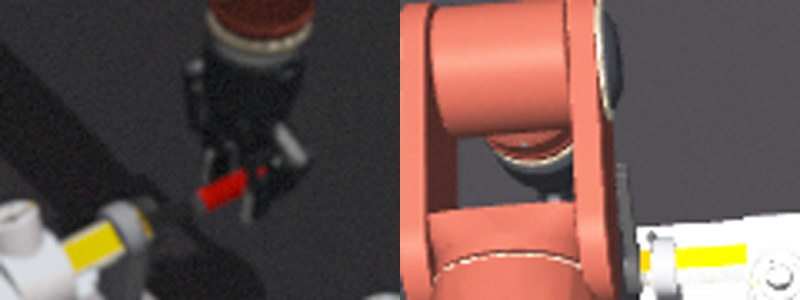

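Call:
play_rows --increments '[{"offset": [0,0,0],"twist": 0,"grip": 0.1},{"offset": [0,0,0],"twist": 0,"grip": 0.1},{"offset": [0,0,0],"twist": 0,"grip": 0.1},{"offset": [0,0,0],"twist": 0,"grip": 0.1},{"offset": [0,0,0],"twist": 0,"grip": 0.1}]'

```text
time: 5.8
tool_pos: [0.6608, 0.116, 0.3434]
tool_rot: [0.002, 0.693, 0.721, 0.002]
contact_force: [2.5, 1.0, 6.2]
gripper_width: 0.19
```

Run:
```python
from h import *
go([.5656,.111,.204],2)
```

```text
t 5.8 tcp [0.6608 0.116  0.3434] jawhd 2.3 z [ 0.005  0.    -1.   ] F [2.5 1.  6.2] w 16.1 q [0.06 0.2  1.56 0.   1.38 0.02]
grasp [0.6608 0.116  0.1884]
offset mm [ -1.2 -95.2 -16.1]
twist 0.005
```

Call:
play_rows --increments '[{"offset": [0,-18,-11],"twist": 0,"grip": 0.1},{"offset": [0,-36.5,-18],"twist": 0,"grip": 0.1},{"offset": [0,-56,-21],"twist": 0,"grip": 0.1},{"offset": [0,-76,-20],"twist": 0,"grip": 0.1},{"offset": [0,-95,-15],"twist": 0,"grip": 0.1}]'

```text
time: 6.22
tool_pos: [0.5671, 0.112, 0.3634]
tool_rot: [0.007, 0.693, 0.721, 0.007]
contact_force: [5.8, -0.3, 10.9]
gripper_width: 0.186
```

Call:
play_rows --increments '[{"offset": [0,0,0],"twist": 0,"grip": 0.1},{"offset": [0,0,0],"twist": 0,"grip": 0.1}]'

```text
time: 6.38
tool_pos: [0.5651, 0.112, 0.3614]
tool_rot: [0.002, 0.693, 0.721, 0.002]
contact_force: [-7.1, -1.7, 17.7]
gripper_width: 0.189
```

Run:
```python
from h import *
go([.5656,.111,.204],2)
```

```text
t 6.38 tcp [0.5651 0.112  0.3614] jawhd 2.3 z [ 0.006 -0.001 -1.   ] F [-7.1 -1.7 17.7] w 16.0 q [ 0.07 -0.03  1.77 -0.    1.4   0.03]
grasp [0.5651 0.112  0.2064]
offset mm [-1.1  0.5  2.4]
twist 0.005
```

Call:
play_rows --increments '[{"offset": [0,0,2],"twist": 0,"grip": 0.5},{"offset": [0,0,2],"twist": 0,"grip": 0.5},{"offset": [0,0,2],"twist": 0,"grip": 0.6},{"offset": [0,0,-20],"twist": 0,"grip": 0.7},{"offset": [0,0,-60],"twist": 0,"grip": 0.8}]'

```text
time: 6.8
tool_pos: [0.5636, 0.112, 0.4086]
tool_rot: [-0.005, 0.693, 0.721, -0.005]
contact_force: [-0.3, 0.1, 0.4]
gripper_width: 0.797
```

Call:
play_rows --increments '[{"offset": [20,0,-20],"twist": -0.12,"grip": 0.8},{"offset": [60,-10,-20],"twist": -0.24,"grip": 0.8},{"offset": [100,-30,-20],"twist": -0.36,"grip": 0.8},{"offset": [140,-50,-20],"twist": -0.48,"grip": 0.8},{"offset": [180,-70,-20],"twist": -0.6,"grip": 0.8}]'

```text
time: 7.22
tool_pos: [0.4913, 0.2825, 0.4347]
tool_rot: [-0.001, 0.446, 0.895, -0.001]
contact_force: [0.3, 0.3, -0.6]
gripper_width: 0.8
```

Run:
```python
from h import *
go([.4535,-.3035,.25],73)
```

```text
t 7.22 tcp [0.4913 0.2825 0.4347] jawhd 37.0 z [-0.002 -0.001 -1.   ] F [ 0.3  0.3 -0.6] w 68.0 q [ 0.39 -0.1   1.71  0.    1.53 -0.25]
grasp [0.4913 0.2825 0.2797]
offset mm [-445.5 -382.5   30.1]
twist -0.629
```

Run:
```python
from h import *
o=avg(["lever_grip","flat","screw_mouth"],dict(screw_mouth=[.577,-.05,.1625]),2)
for k,v in o.items(): print(k,v.round(4))
cv2.imwrite("pics/v4.png",np.hstack([cv2.resize(manip.grab_frame(n)[y:y+90,x:x+120],(400,300),interpolation=2) for n,x,y in (("scene",220,120),("top",160,150))]))
```

```text
lever_grip scene 2 [0.5636 0.1033 0.2029] [0.0014 0.0008 0.0013]
lever_grip top 2 [0.5669 0.1111 0.2071] [0.0015 0.001  0.0004]
flat scene 2 [0.5956 0.0056 0.116 ] [0.0004 0.0003 0.001 ]
flat top 2 [0.5997 0.0016 0.1165] [0.0014 0.0022 0.0009]
screw_mouth scene 2 [ 0.5758 -0.0527  0.1635] [0.0003 0.0002 0.0006]
screw_mouth top 2 [ 0.5746 -0.0515  0.1619] [0.0008 0.0002 0.0022]
lever_grip [0.5652 0.1072 0.205 ]
flat [0.5977 0.0036 0.1163]
screw_mouth [ 0.5752 -0.0521  0.1627]
```

View pics/v4.png

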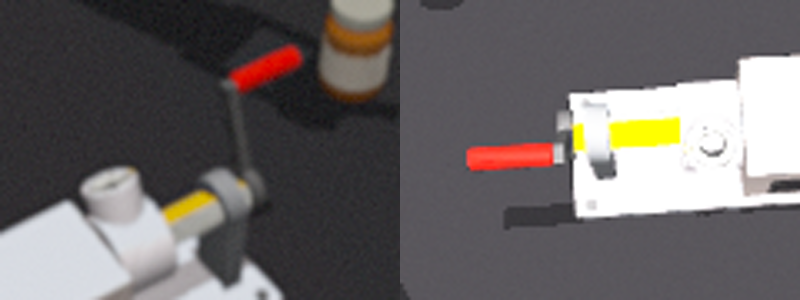

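Call:
play_rows --increments '[{"offset": [-30,-25.6,0],"twist": 0,"grip": 0.8},{"offset": [-60,-51,0],"twist": 0,"grip": 0.8},{"offset": [-90,-77,0],"twist": 0,"grip": 0.8},{"offset": [-120,-102,0],"twist": 0,"grip": 0.8},{"offset": [-150,-128,0],"twist": 0,"grip": 0.8}]'

```text
time: 8.53
tool_pos: [0.4787, 0.083, 0.4359]
tool_rot: [0.0, 0.448, 0.894, 0.0]
contact_force: [1.3, -0.1, 0.2]
gripper_width: 0.799
```

Call:
play_rows --increments '[{"offset": [-30,-25.6,0],"twist": 0,"grip": 0.6},{"offset": [-60,-51,0],"twist": 0,"grip": 0.6},{"offset": [-90,-77,0],"twist": 0,"grip": 0.6},{"offset": [-120,-102,0],"twist": 0,"grip": 0.6},{"offset": [-150,-128,0],"twist": 0,"grip": 0.6}]'

```text
time: 8.95
tool_pos: [0.4655, -0.114, 0.4361]
tool_rot: [0.001, 0.449, 0.894, 0.0]
contact_force: [1.5, 0.5, -0.5]
gripper_width: 0.598
```

Call:
play_rows --increments '[{"offset": [-30,-25.6,0],"twist": -0.12,"grip": 0.55},{"offset": [-60,-51,0],"twist": -0.24,"grip": 0.55},{"offset": [-90,-77,0],"twist": -0.36,"grip": 0.55},{"offset": [-120,-102,0],"twist": -0.48,"grip": 0.55},{"offset": [-146,-126,0],"twist": -0.6,"grip": 0.55}]'

```text
time: 9.37
tool_pos: [0.4519, -0.3054, 0.4359]
tool_rot: [0.0, 0.171, 0.985, -0.0]
contact_force: [1.2, 0.7, -0.2]
gripper_width: 0.549
```

Run:
```python
from h import *
go([.4535,-.304,.100],73)
```

```text
t 9.37 tcp [ 0.4519 -0.3054  0.4359] jawhd 70.3 z [ 0.001 -0.    -1.   ] F [ 1.2  0.7 -0.2] w 46.7 q [-0.73 -0.15  1.76  0.    1.53 -1.96]
grasp [ 0.4519 -0.3054  0.2809]
offset mm [ -0.9   1.9 180.9]
twist -0.048
```

Call:
play_rows --increments '[{"offset": [-1,2,40],"twist": -0.05,"grip": 0.55},{"offset": [-1,2,80],"twist": -0.05,"grip": 0.55},{"offset": [-1,2,120],"twist": -0.05,"grip": 0.55},{"offset": [-1,2,150],"twist": -0.05,"grip": 0.55},{"offset": [-1,2,180],"twist": -0.05,"grip": 0.55}]'

```text
time: 9.78
tool_pos: [0.4535, -0.3018, 0.2535]
tool_rot: [-0.001, 0.15, 0.989, 0.0]
contact_force: [1.4, -0.3, -0.3]
gripper_width: 0.55
```

Call:
play_rows --increments '[{"offset": [0,0,0],"twist": 0,"grip": 0.4},{"offset": [0,0,0],"twist": 0,"grip": 0.1},{"offset": [0,0,0],"twist": 0,"grip": 0.1},{"offset": [0,0,0],"twist": 0,"grip": 0.1},{"offset": [0,0,0],"twist": 0,"grip": 0.1}]'

```text
time: 10.2
tool_pos: [0.4536, -0.3024, 0.2563]
tool_rot: [-0.001, 0.149, 0.989, -0.001]
contact_force: [-3.4, -4.0, -5.8]
gripper_width: 0.223
```

Run:
```python
from h import *
go([.4535,-.304,.100],73); print(manip.state()["ft_torque"].round(2))
```

```text
t 10.2 tcp [ 0.4536 -0.3024  0.2563] jawhd 72.8 z [-0.002 -0.002 -1.   ] F [-3.4 -4.  -5.8] w 19.0 q [-0.72  0.    1.92 -0.    1.22 -1.99]
grasp [ 0.4536 -0.3024  0.1013]
offset mm [-0.4 -1.5  1.3]
twist -0.003
[-0.76  0.74 -0.01]
```

Call:
play_rows --increments '[{"offset": [0,0,-20],"twist": 0,"grip": 0.1},{"offset": [0,0,-44],"twist": 0,"grip": 0.1},{"offset": [7,0,-45],"twist": 0,"grip": 0.1},{"offset": [13,0,-45],"twist": 0,"grip": 0.1},{"offset": [20,0,-44],"twist": 0,"grip": 0.1}]'

```text
time: 10.62
tool_pos: [0.4365, -0.2973, 0.3041]
tool_rot: [0.007, 0.15, 0.989, -0.003]
contact_force: [5.2, -4.2, 4.7]
gripper_width: 0.226
```

Run:
```python
from h import *
st(); print(manip.state()["ft_torque"].round(2))
o=avg(["key_grip","key_tip"],dict(key_grip=[.435,-.3,.145],key_tip=[.455,-.305,.055]),2)
s=manip.grab_frame("scene")[150:240,100:220]; t=manip.grab_frame("top")[195:285,290:410]
cv2.imwrite("pics/v5.png",np.hstack([cv2.resize(a,(400,300),interpolation=2) for a in (s,t)]))
```

```text
t 10.62 tcp [ 0.4365 -0.2973  0.3041] jawhd 72.8 z [ 0.012 -0.009 -1.   ] F [ 5.2 -4.2  4.7] w 19.2 q [-0.74 -0.1   1.93  0.    1.29 -2.01]
[-1.1  -1.46 -0.05]
key_grip scene 2 [ 0.4406 -0.301   0.1449] [0.0015 0.0014 0.0011]
key_tip scene 2 [ 0.4497 -0.3028  0.0589] [0.0012 0.001  0.0008]
```

View pics/v5.png

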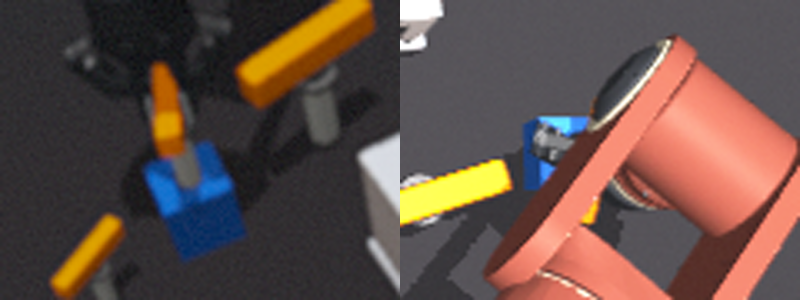

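Call:
play_rows --increments '[{"offset": [5,0,0.5],"twist": 0,"grip": 0.1},{"offset": [10,0,1],"twist": 0,"grip": 0.1},{"offset": [15,0,2],"twist": 0,"grip": 0.1},{"offset": [20,0,3],"twist": 0,"grip": 0.1},{"offset": [24,0,4],"twist": 0,"grip": 0.1}]'

```text
time: 11.73
tool_pos: [0.413, -0.29, 0.2984]
tool_rot: [0.005, 0.15, 0.989, -0.003]
contact_force: [7.3, -6.1, 0.8]
gripper_width: 0.222
```

Run:
```python
from h import *
st(); print(manip.state()["ft_torque"].round(2))
o=avg(["key_grip","key_tip"],dict(key_grip=[.415,-.295,.145],key_tip=[.455,-.305,.06]),3,("scene",))
d=o["key_grip"]-o["key_tip"]; print(d, np.degrees(np.arctan2(np.hypot(*d[:2]),d[2])))
```

```text
t 11.73 tcp [ 0.413  -0.29    0.2984] jawhd 72.8 z [ 0.01  -0.007 -1.   ] F [ 7.3 -6.1  0.8] w 18.8 q [-0.76 -0.15  1.99  0.    1.29 -2.03]
[-1.27 -1.48 -0.09]
key_grip scene 3 [ 0.4195 -0.2959  0.1434] [0.0021 0.0004 0.0002]
key_tip scene 3 [ 0.4532 -0.3039  0.0614] [0.0005 0.0009 0.0019]
[-0.03376756  0.00795754  0.08203858] 22.922556130766566
```

Call:
play_rows --increments '[{"offset": [4,0,1.5],"twist": 0,"grip": 0.1},{"offset": [8,0,3],"twist": 0,"grip": 0.1},{"offset": [9,0,4],"twist": 0,"grip": 0.1},{"offset": [9,0,4],"twist": 0,"grip": 0.1}]'

```text
time: 12.52
tool_pos: [0.4045, -0.2873, 0.2946]
tool_rot: [0.005, 0.15, 0.989, -0.003]
contact_force: [4.5, -5.5, 1.6]
gripper_width: 0.223
```

Call:
play_rows --increments '[{"offset": [15,0,-25],"twist": 0,"grip": 0.1},{"offset": [25,0,-60],"twist": 0,"grip": 0.1},{"offset": [25,0,-100],"twist": 0,"grip": 0.1},{"offset": [25,0,-135],"twist": 0,"grip": 0.1},{"offset": [25,0,-150],"twist": 0,"grip": 0.1}]'

```text
time: 12.93
tool_pos: [0.3793, -0.2785, 0.447]
tool_rot: [0.003, 0.149, 0.989, -0.002]
contact_force: [1.0, -1.1, -1.8]
gripper_width: 0.227
```

```bash
cat >> h.py <<'E'
def tilt(N=4,cams=("scene","top")):
    s,r=st(); g=s["tool_pos"]+r[:,2]*.155
    o=avg(["key_grip","key_tip"],dict(key_grip=g,key_tip=g+[.04,0,-.08]),N,cams)
    if len(o)<2: return
    d=o["key_grip"]-o["key_tip"]; print("grasp",g.round(4),"d",d.round(4),np.linalg.norm(d).round(4),"tilt",np.degrees(np.arctan2(np.hypot(*d[:2]),d[2])).round(1),"hd",np.degrees(np.arctan2(d[1],d[0])).round(1),"grip-grasp",(o["key_grip"]-g).round(4),"tip-grasp",(o["key_tip"]-g).round(4))
    return g,o
E
python3 - <<'E'
from h import *
print(manip.state()["ft_torque"].round(2))
tilt()
E
```

```text
[-0.09 -0.03 -0.01]
t 12.93 tcp [ 0.3793 -0.2785  0.447 ] jawhd 72.8 z [ 0.006 -0.004 -1.   ] F [ 1.  -1.1 -1.8] w 19.3 q [-0.79 -0.35  1.91  0.    1.58 -2.06]
key_grip scene 4 [ 0.3854 -0.2845  0.2892] [0.0012 0.0006 0.0025]
key_grip top 3 [ 0.3936 -0.2798  0.2867] [0.0016 0.001  0.0009]
key_tip scene 4 [ 0.4298 -0.2941  0.211 ] [0.001  0.0017 0.0023]
key_tip top 4 [ 0.4343 -0.2929  0.2109] [0.0023 0.0006 0.0015]
grasp [ 0.3802 -0.2792  0.292 ] d [-0.0426  0.0114  0.077 ] 0.0887 tilt 29.8 hd 165.1 grip-grasp [ 0.0093 -0.003  -0.004 ] tip-grasp [ 0.0519 -0.0143 -0.081 ]
```

Call:
play_rows --increments '[{"offset": [-6,25,0],"twist": 0,"grip": 0.1},{"offset": [-12,55,0],"twist": 0,"grip": 0.1},{"offset": [-18,85,0],"twist": 0,"grip": 0.1},{"offset": [-24,115,0],"twist": 0,"grip": 0.1},{"offset": [-30,145,0],"twist": 0,"grip": 0.1}]'

```text
time: 14.55
tool_pos: [0.4515, -0.1481, 0.4419]
tool_rot: [0.0, 0.15, 0.989, -0.0]
contact_force: [0.6, -0.6, -2.0]
gripper_width: 0.222
```

Call:
play_rows --increments '[{"offset": [-4,25,2],"twist": -0.06,"grip": 0.1},{"offset": [-8,50,4],"twist": -0.12,"grip": 0.1},{"offset": [-12,75,6],"twist": -0.18,"grip": 0.1},{"offset": [-16,95,8],"twist": -0.24,"grip": 0.1},{"offset": [-21,106,10],"twist": -0.3,"grip": 0.1}]'

```text
time: 14.97
tool_pos: [0.503, -0.0523, 0.4317]
tool_rot: [0.0, -0.002, 1.0, 0.0]
contact_force: [0.3, 0.2, -3.0]
gripper_width: 0.222
```

Run:
```python
from h import *
tilt()
a=np.array([-.469,-.0164,.883]); avg(["screw_mouth"],dict(screw_mouth=[.5757,-.0514,.1645]),2)
cv2.imwrite("pics/v6.png",np.hstack([cv2.resize(manip.grab_frame(n)[y:y+90,x:x+120],(400,300),interpolation=2) for n,x,y in (("scene",190,110),("top",200,150))]))
```

```text
t 14.97 tcp [ 0.503  -0.0523  0.4317] jawhd 90.3 z [ 0.     0.001 -1.   ] F [ 0.3  0.2 -3. ] w 18.9 q [-0.25 -0.25  1.85  0.    1.54 -1.83]
key_grip scene 3 [ 0.5077 -0.0575  0.2783] [0.0011 0.0018 0.0014]
key_tip scene 4 [ 0.5548 -0.054   0.2012] [0.0011 0.0024 0.0019]
grasp [ 0.503  -0.0522  0.2767] d [-0.0471 -0.0035  0.077 ] 0.0904 tilt 31.5 hd -175.8 grip-grasp [ 0.0046 -0.0053  0.0016] tip-grasp [ 0.0518 -0.0018 -0.0754]
screw_mouth scene 2 [ 0.5754 -0.053   0.1632] [0.003  0.0011 0.0003]
```

View pics/v6.png

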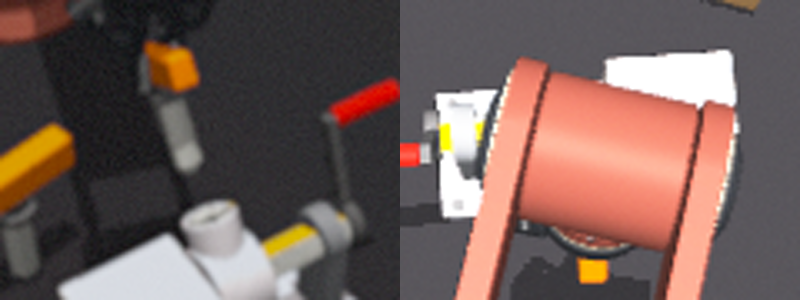

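Call:
play_rows --increments '[{"offset": [-4.7,1,8.8],"twist": 0,"grip": 0.1},{"offset": [-9.4,1,17.7],"twist": 0,"grip": 0.1},{"offset": [-14.1,1.3,26.5],"twist": 0,"grip": 0.1},{"offset": [-18.8,1.5,35.3],"twist": 0,"grip": 0.1},{"offset": [-21.6,1.6,40.6],"twist": 0,"grip": 0.1}]'

```text
time: 17.08
tool_pos: [0.5244, -0.0526, 0.3886]
tool_rot: [-0.001, 0.0, 1.0, 0.0]
contact_force: [-0.5, 0.5, -2.1]
gripper_width: 0.218
```

Run:
```python
from h import *
print(manip.state()["ft_torque"].round(2)); tilt(4,("scene",))
```

```text
[ 0.03  0.13 -0.03]
t 17.08 tcp [ 0.5244 -0.0526  0.3886] jawhd 90.0 z [-0.003  0.001 -1.   ] F [-0.5  0.5 -2.1] w 18.6 q [-0.24 -0.17  1.86  0.    1.46 -1.81]
key_grip scene 4 [ 0.5308 -0.0565  0.2375] [0.0015 0.0007 0.0015]
key_tip scene 4 [ 0.576  -0.0521  0.1587] [0.0009 0.0009 0.0024]
grasp [ 0.5239 -0.0525  0.2336] d [-0.0452 -0.0044  0.0789] 0.091 tilt 29.9 hd -174.5 grip-grasp [ 0.0069 -0.004   0.0039] tip-grasp [ 0.052   0.0003 -0.075 ]
```

Call:
play_rows --increments '[{"offset": [-1.2,0,2.2],"twist": 0,"grip": 0.1},{"offset": [-2.4,0.1,4.4],"twist": 0,"grip": 0.1},{"offset": [-3.3,0.1,6.2],"twist": 0,"grip": 0.1},{"offset": [-4.2,0.1,7.9],"twist": 0,"grip": 0.1}]'

```text
time: 18.02
tool_pos: [0.5287, -0.0522, 0.3852]
tool_rot: [0.001, -0.0, 1.0, 0.001]
contact_force: [-6.3, 4.6, 13.0]
gripper_width: 0.224
```

Run:
```python
from h import *
print(manip.state()["ft_torque"].round(2)); tilt(2,("scene",))
```

```text
[0.76 0.89 0.12]
t 18.02 tcp [ 0.5287 -0.0522  0.3852] jawhd 90.0 z [ 0.001  0.002 -1.   ] F [-6.3  4.6 13. ] w 19.1 q [-0.24 -0.16  1.85  0.    1.45 -1.81]
key_grip scene 1 [ 0.5319 -0.0582  0.2321] [0. 0. 0.]
key_tip scene 2 [ 0.582  -0.0508  0.1554] [0.0007 0.0005 0.0007]
grasp [ 0.5289 -0.052   0.2302] d [-0.0501 -0.0074  0.0766] 0.0918 tilt 33.4 hd -171.6 grip-grasp [ 0.0031 -0.0062  0.0019] tip-grasp [ 0.0531  0.0012 -0.0747]
```

Call:
play_rows --increments '[{"offset": [-0.2,1.8,0.4],"twist": 0.035,"grip": 0.1},{"offset": [-0.5,3.6,0.9],"twist": 0.07,"grip": 0.1},{"offset": [-1,4,1.8],"twist": 0.08,"grip": 0.1},{"offset": [-1.4,4,2.6],"twist": 0.08,"grip": 0.1}]'

```text
time: 18.65
tool_pos: [0.5302, -0.0478, 0.3819]
tool_rot: [0.002, 0.04, 0.999, 0.001]
contact_force: [1.2, 5.0, 3.3]
gripper_width: 0.222
```

Run:
```python
from h import *
print(manip.state()["ft_torque"].round(2)); tilt(3,("scene",))
```

```text
[ 1.1  -0.51  0.25]
t 18.65 tcp [ 0.5302 -0.0478  0.3819] jawhd 85.4 z [ 0.004  0.002 -1.   ] F [1.2 5.  3.3] w 18.9 q [-0.23 -0.16  1.85  0.    1.44 -1.72]
key_grip scene 3 [ 0.537  -0.0529  0.2277] [0.0015 0.001  0.0006]
key_tip scene 3 [ 0.5814 -0.0515  0.1497] [0.0022 0.001  0.0012]
grasp [ 0.5308 -0.0475  0.2269] d [-0.0444 -0.0014  0.078 ] 0.0898 tilt 29.7 hd -178.2 grip-grasp [ 0.0062 -0.0054  0.0008] tip-grasp [ 0.0506 -0.004  -0.0772]
```

Call:
play_rows --increments '[{"offset": [-1.4,0.6,2.65],"twist": 0,"grip": 0.1},{"offset": [-2.8,1,5.3],"twist": 0,"grip": 0.1},{"offset": [-4.2,1.4,7.9],"twist": 0,"grip": 0.1}]'

```text
time: 19.35
tool_pos: [0.5345, -0.0473, 0.3744]
tool_rot: [0.001, 0.04, 0.999, 0.0]
contact_force: [-10.6, 5.2, 24.5]
gripper_width: 0.222
```

Run:
```python
from h import *
print(manip.state()["ft_torque"].round(2)); tilt(3,("scene",))
```

```text
[1.15 1.07 0.24]
t 19.35 tcp [ 0.5345 -0.0473  0.3744] jawhd 85.4 z [ 0.002  0.001 -1.   ] F [-10.6   5.2  24.5] w 18.8 q [-0.23 -0.14  1.85  0.    1.43 -1.72]
key_grip scene 2 [ 0.5402 -0.0523  0.2209] [0.0003 0.0024 0.001 ]
key_tip scene 3 [ 0.5867 -0.052   0.1455] [0.0016 0.0018 0.0001]
grasp [ 0.5349 -0.0472  0.2194] d [-0.0465 -0.0004  0.0755] 0.0886 tilt 31.6 hd -179.6 grip-grasp [ 0.0053 -0.0052  0.0015] tip-grasp [ 0.0518 -0.0048 -0.0739]
```

Call:
play_rows --increments '[{"offset": [-2.2,0.2,-1.2],"twist": 0,"grip": 0.1},{"offset": [-4.4,0.5,-2.3],"twist": 0,"grip": 0.1},{"offset": [-5.6,0.6,0],"twist": 0,"grip": 0.1},{"offset": [-6.3,0.6,1.2],"twist": 0,"grip": 0.1}]'

```text
time: 20.13
tool_pos: [0.5388, -0.0472, 0.3754]
tool_rot: [-0.006, 0.04, 0.999, 0.0]
contact_force: [-27.6, 6.2, 32.7]
gripper_width: 0.226
```

Run:
```python
from h import *
print(manip.state()["ft_torque"].round(2)); tilt(3,("scene",))
```

```text
[1.25 4.69 0.06]
t 20.13 tcp [ 0.5388 -0.0472  0.3754] jawhd 85.4 z [-0.012  0.001 -1.   ] F [-27.6   6.2  32.7] w 19.2 q [-0.22 -0.13  1.84 -0.    1.44 -1.72]
key_grip scene 3 [ 0.5433 -0.0529  0.2216] [0.0028 0.0009 0.0011]
key_tip scene 3 [ 0.5869 -0.0513  0.1427] [0.0015 0.001  0.0007]
grasp [ 0.537  -0.0472  0.2204] d [-0.0436 -0.0017  0.0788] 0.0901 tilt 29.0 hd -177.8 grip-grasp [ 0.0063 -0.0058  0.0011] tip-grasp [ 0.0499 -0.0041 -0.0777]
```

Call:
play_rows --increments '[{"offset": [2,0,-2],"twist": 0,"grip": 0.1},{"offset": [2,0,-2],"twist": 0,"grip": 0.4},{"offset": [2,0,-2],"twist": 0,"grip": 0.5},{"offset": [2,0,-2],"twist": 0,"grip": 0.5}]'

```text
time: 20.92
tool_pos: [0.5383, -0.0477, 0.3726]
tool_rot: [-0.001, 0.04, 0.999, -0.001]
contact_force: [-0.1, -0.2, 0.8]
gripper_width: 0.502
```

Run:
```python
from h import *
tilt(3,("scene",))
cv2.imwrite("pics/v7.png",cv2.resize(manip.grab_frame("scene")[110:200,200:320],(640,480),interpolation=2))
```

```text
t 20.92 tcp [ 0.5383 -0.0477  0.3726] jawhd 85.4 z [-0.001 -0.001 -1.   ] F [-0.1 -0.2  0.8] w 42.7 q [-0.23 -0.13  1.84 -0.    1.43 -1.72]
key_grip scene 3 [ 0.5328 -0.0549  0.2158] [0.001  0.0011 0.0005]
key_tip scene 3 [ 0.589  -0.0507  0.1451] [0.0007 0.0006 0.0003]
grasp [ 0.5381 -0.0479  0.2176] d [-0.0562 -0.0042  0.0707] 0.0904 tilt 38.5 hd -175.7 grip-grasp [-0.0052 -0.007  -0.0017] tip-grasp [ 0.0509 -0.0029 -0.0725]
```

View pics/v7.png

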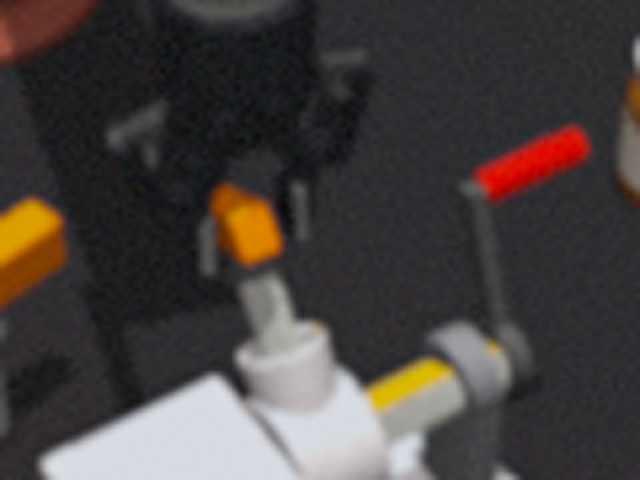

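Call:
play_rows --increments '[{"offset": [0,0,0],"twist": 0,"grip": 0.1},{"offset": [0,0,0],"twist": 0,"grip": 0.1},{"offset": [0,0,0],"twist": 0,"grip": 0.1},{"offset": [-4,0.5,-2],"twist": 0,"grip": 0.1},{"offset": [-8,0.9,-4],"twist": 0,"grip": 0.1}]'

```text
time: 21.83
tool_pos: [0.5449, -0.047, 0.3761]
tool_rot: [-0.005, 0.04, 0.999, -0.0]
contact_force: [-11.0, -1.3, 1.8]
gripper_width: 0.227
```

Run:
```python
from h import *
print(manip.state()["ft_torque"].round(2)); tilt(3,("scene",))
```

```text
[-0.26  2.21  0.01]
t 21.83 tcp [ 0.5449 -0.047   0.3761] jawhd 85.4 z [-0.011  0.    -1.   ] F [-11.   -1.3   1.8] w 19.3 q [-0.22 -0.11  1.82 -0.    1.44 -1.71]
key_grip scene 3 [ 0.537  -0.0484  0.2211] [0.0014 0.0013 0.0019]
key_tip scene 3 [ 0.5879 -0.0511  0.1457] [0.001  0.001  0.0009]
grasp [ 0.5432 -0.047   0.2211] d [-0.0509  0.0027  0.0754] 0.091 tilt 34.0 hd 177.0 grip-grasp [-0.0061 -0.0014  0.    ] tip-grasp [ 0.0447 -0.0041 -0.0754]
```

Call:
play_rows --increments '[{"offset": [-3,0.2,-1.5],"twist": 0,"grip": 0.1},{"offset": [-6,0.5,-3],"twist": 0,"grip": 0.1},{"offset": [-7.4,0.6,-0.4],"twist": 0,"grip": 0.1},{"offset": [-8.5,0.7,1.8],"twist": 0,"grip": 0.1},{"offset": [-9,0.7,2.8],"twist": 0,"grip": 0.1}]'

```text
time: 22.7
tool_pos: [0.5536, -0.0474, 0.3791]
tool_rot: [-0.007, 0.04, 0.999, -0.001]
contact_force: [-29.1, 0.0, 30.1]
gripper_width: 0.23
```

Run:
```python
from h import *
print(manip.state()["ft_torque"].round(2)); tilt(3,("scene",))
```

```text
[-0.02  5.35 -0.04]
t 22.7 tcp [ 0.5536 -0.0474  0.3791] jawhd 85.4 z [-0.013 -0.002 -1.   ] F [-29.1   0.   30.1] w 19.5 q [-0.22 -0.09  1.8  -0.    1.45 -1.71]
key_grip scene 3 [ 0.5454 -0.0503  0.2249] [0.0013 0.0018 0.0003]
key_tip scene 3 [ 0.5875 -0.0506  0.1415] [0.0015 0.0012 0.0006]
grasp [ 0.5515 -0.0477  0.2241] d [-0.0421  0.0003  0.0834] 0.0934 tilt 26.8 hd 179.6 grip-grasp [-0.006  -0.0026  0.0008] tip-grasp [ 0.0361 -0.003  -0.0826]
```

Call:
play_rows --increments '[{"offset": [1.5,0,0.8],"twist": 0,"grip": 0.1},{"offset": [1.5,0,0.8],"twist": 0,"grip": 0.3},{"offset": [1.5,0,0.8],"twist": 0,"grip": 0.5},{"offset": [1.5,0,0.8],"twist": 0,"grip": 0.5}]'

```text
time: 23.48
tool_pos: [0.554, -0.0469, 0.376]
tool_rot: [0.001, 0.04, 0.999, -0.0]
contact_force: [-2.9, -0.1, 6.4]
gripper_width: 0.5
```

Run:
```python
from h import *
print(manip.state()["ft_torque"].round(2)); tilt(3,("scene",))
```

```text
[-0.08  0.64 -0.05]
t 23.48 tcp [ 0.554  -0.0469  0.376 ] jawhd 85.4 z [ 0.001 -0.    -1.   ] F [-2.9 -0.1  6.4] w 42.5 q [-0.22 -0.09  1.8  -0.    1.43 -1.71]
key_grip scene 3 [ 0.5473 -0.0593  0.2231] [0.0011 0.0016 0.0005]
key_tip scene 3 [ 0.5856 -0.0475  0.1437] [0.0011 0.0005 0.0007]
grasp [ 0.5542 -0.047   0.221 ] d [-0.0384 -0.0118  0.0795] 0.089 tilt 26.8 hd -162.9 grip-grasp [-0.0069 -0.0123  0.0022] tip-grasp [ 0.0314 -0.0005 -0.0773]
```

Call:
play_rows --increments '[{"offset": [0,-5,0],"twist": 0,"grip": 0.6},{"offset": [0,-8,0],"twist": 0,"grip": 0.7},{"offset": [0,-8,-15],"twist": 0,"grip": 0.7},{"offset": [0,-8,-45],"twist": 0,"grip": 0.7},{"offset": [0,-8,-80],"twist": 0,"grip": 0.7}]'

```text
time: 24.35
tool_pos: [0.5528, -0.0551, 0.4509]
tool_rot: [-0.003, 0.04, 0.999, 0.001]
contact_force: [1.1, -0.1, 0.2]
gripper_width: 0.701
```

Run:
```python
from h import *
st()
near=dict(key_grip=[.545,-.055,.222],key_tip=[.588,-.05,.142])
o=avg(list(near),near,3,("scene",)); d=o["key_grip"]-o["key_tip"]; print(d,np.degrees(np.arccos(d@np.array([-.469,-.0164,.883])/np.linalg.norm(d))))
near=dict(lever_grip=[.565,.107,.205]);avg(["lever_grip","flat"],near,2,("scene",))
cv2.imwrite("pics/v8.png",np.hstack([cv2.resize(manip.grab_frame("scene")[110:200,200:320],(480,360),interpolation=2),cv2.resize(manip.grab_frame("top")[150:240,215:295],(320,360),interpolation=2)]))
```

```text
t 24.35 tcp [ 0.5528 -0.0551  0.4509] jawhd 85.4 z [-0.007  0.002 -1.   ] F [ 1.1 -0.1  0.2] w 59.6 q [-0.23 -0.13  1.72  0.    1.56 -1.72]
key_grip scene 3 [ 0.5344 -0.0584  0.2169] [0.0009 0.0022 0.0002]
key_tip scene 3 [ 0.5866 -0.0499  0.1452] [0.0017 0.001  0.0016]
[-0.05215547 -0.00850963  0.07170919] 9.248225792495884
lever_grip scene 2 [0.563  0.1055 0.2036] [0.0004 0.0016 0.0014]
flat scene 2 [0.52   0.159  0.0585] [0.0744 0.1541 0.058 ]
```

View pics/v8.png

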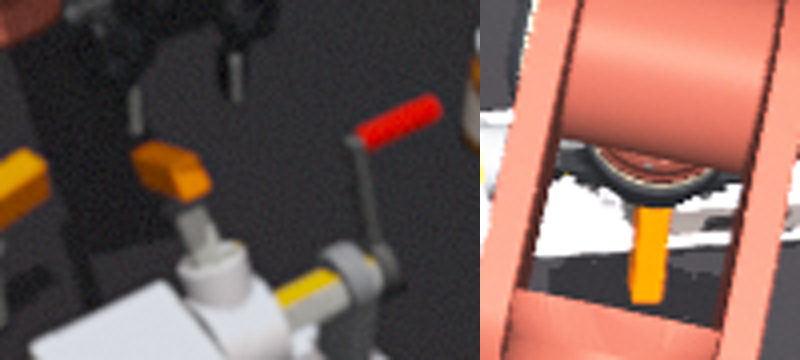

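Call:
play_rows --increments '[{"offset": [21,-2,0],"twist": -0.05,"grip": 0.6},{"offset": [42,-4.4,10],"twist": -0.08,"grip": 0.5},{"offset": [42,-4.4,40],"twist": -0.08,"grip": 0.5},{"offset": [42,-4.4,70],"twist": -0.08,"grip": 0.5},{"offset": [42,-4.4,95],"twist": -0.08,"grip": 0.45}]'

```text
time: 25.62
tool_pos: [0.5105, -0.0558, 0.3577]
tool_rot: [0.0, 0.0, 1.0, -0.0]
contact_force: [0.2, -0.6, 0.0]
gripper_width: 0.449
```

Call:
play_rows --increments '[{"offset": [0,0,0],"twist": 0,"grip": 0.4},{"offset": [0,0,0],"twist": 0,"grip": 0.4}]'

```text
time: 25.78
tool_pos: [0.5106, -0.0558, 0.3578]
tool_rot: [-0.002, 0.0, 1.0, 0.0]
contact_force: [0.3, -0.8, 1.2]
gripper_width: 0.4
```

Run:
```python
from h import *
s,r=st(); p=s["tool_pos"]+[0,0,-.155]; print(p,s["ft_torque"].round(2))
C=np.array([.540,-.055,.219]);u=np.array([-.86,-.03,-.51]);v=np.array([-.035,1,0]);e0=C+.035*u
for f in np.arange(.1,1.75,.1): print(round(f,1),(r.T@(C+.035*(np.cos(f)*u+np.sin(f)*v)-p)*1e3).round(1))
near=dict(key_grip=[.545,-.055,.222],key_tip=[.588,-.05,.142]); o=avg(list(near),near,2,("scene",))
```

```text
t 25.78 tcp [ 0.5106 -0.0558  0.3578] jawhd 90.0 z [-0.003  0.001 -1.   ] F [ 0.3 -0.8  1.2] w 34.0 q [-0.25 -0.18  1.92 -0.    1.41 -1.82]
[ 0.5106495  -0.05582595  0.20277461] [ 0.04 -0.04 -0.02]
0.1 [0.7 3.3 1.5]
0.2 [0.4 6.7 1.3]
0.3 [-0.2 10.2  0.8]
0.4 [-1.1 13.5  0.2]
0.5 [-2.3 16.7 -0.6]
0.6 [-3.8 19.7 -1.5]
0.7 [-5.5 22.6 -2.6]
0.8 [-7.5 25.2 -3.8]
0.9 [-9.7 27.6 -5.1]
1.0 [-12.   29.7  -6.6]
1.1 [-14.6  31.6  -8.1]
1.2 [-17.3  33.1  -9.8]
1.3 [-20.1  34.3 -11.5]
1.4 [-23.   35.2 -13.2]
1.5 [-25.9  35.7 -15. ]
1.6 [-28.9  35.9 -16.8]
1.7 [-31.9  35.7 -18.6]
key_grip scene 2 [ 0.5336 -0.0602  0.2162] [0.0008 0.0015 0.0009]
key_tip scene 2 [ 0.5865 -0.0505  0.1447] [0.0028 0.0028 0.0004]
```

Call:
play_rows --increments '[{"offset": [0.7,3.3,1],"twist": 0.1,"grip": 0.4},{"offset": [0.4,6.7,1],"twist": 0.2,"grip": 0.4},{"offset": [-0.2,10.2,0.8],"twist": 0.3,"grip": 0.4},{"offset": [-1.1,13.5,0.2],"twist": 0.4,"grip": 0.4},{"offset": [-2.3,16.7,-0.6],"twist": 0.5,"grip": 0.4}]'

```text
time: 26.5
tool_pos: [0.5137, -0.0393, 0.3607]
tool_rot: [0.001, 0.25, 0.968, -0.0]
contact_force: [0.1, -1.5, -1.2]
gripper_width: 0.403
```

```bash
cat >> h.py <<'E'
def arc(fs):
    s,r=st(); p=s["tool_pos"]+[0,0,-.155]; print(p.round(4),s["ft_torque"].round(2))
    C=np.array([.540,-.055,.219]);u=np.array([-.86,-.03,-.51]);v=np.array([-.035,1,0])
    for f in fs: print(round(f,1),(r.T@(C+.035*(np.cos(f)*u+np.sin(f)*v)-p)*1e3).round(1))
E
python3 - <<'E'
from h import *
arc(np.arange(.6,1.05,.1))
near=dict(key_grip=[.545,-.055,.222],key_tip=[.588,-.05,.142]); o=avg(list(near),near,2,("scene",))
E
```

```text
t 26.5 tcp [ 0.5137 -0.0393  0.3607] jawhd 61.1 z [ 0.002 -0.001 -1.   ] F [ 0.1 -1.5 -1.2] w 34.3 q [-0.22 -0.18  1.91 -0.    1.41 -1.29]
[ 0.5137 -0.0393  0.2057] [-0.17 -0.11  0.09]
0.6 [0.9 3.2 1.4]
0.7 [0.7 6.5 0.3]
0.8 [ 0.3  9.8 -0.9]
0.9 [-0.5 12.9 -2.3]
1.0 [-1.5 15.9 -3.7]
key_grip scene 2 [ 0.5354 -0.0479  0.2184] [0.     0.0009 0.    ]
key_tip scene 2 [ 0.5868 -0.0506  0.1446] [0.001  0.0004 0.0006]
```

Call:
play_rows --increments '[{"offset": [0.9,3.2,1],"twist": 0.1,"grip": 0.4},{"offset": [0.7,6.5,0.3],"twist": 0.2,"grip": 0.4},{"offset": [0.3,9.8,-0.9],"twist": 0.3,"grip": 0.4},{"offset": [-0.5,12.9,-2.3],"twist": 0.4,"grip": 0.4},{"offset": [-1.5,15.9,-3.7],"twist": 0.5,"grip": 0.4}]'

```text
time: 27.22
tool_pos: [0.5222, -0.0262, 0.3633]
tool_rot: [-0.0, 0.481, 0.877, -0.0]
contact_force: [-1.8, -0.2, 0.9]
gripper_width: 0.401
```

Run:
```python
from h import *
arc(np.arange(1.1,1.55,.1))
near=dict(key_grip=[.545,-.055,.222],key_tip=[.588,-.05,.142]); o=avg(list(near),near,2,("scene",))
```

```text
t 27.22 tcp [ 0.5222 -0.0262  0.3633] jawhd 32.5 z [-0.001 -0.    -1.   ] F [-1.8 -0.2  0.9] w 34.1 q [-0.19 -0.16  1.89 -0.    1.42 -0.76]
[ 0.5222 -0.0262  0.2083] [-0.2   0.14  0.01]
1.1 [-0.1  3.6 -2.7]
1.2 [-0.2  6.7 -4.3]
1.3 [-0.7  9.7 -6. ]
1.4 [-1.5 12.6 -7.7]
1.5 [-2.7 15.4 -9.5]
key_grip scene 2 [ 0.5362 -0.0449  0.2184] [0.0001 0.0001 0.0003]
key_tip scene 2 [ 0.5876 -0.0534  0.1454] [0.0009 0.0008 0.    ]
```

Call:
play_rows --increments '[{"offset": [-0.1,3.6,-2],"twist": 0.1,"grip": 0.4},{"offset": [-0.2,6.7,-3.6],"twist": 0.2,"grip": 0.4},{"offset": [-0.7,9.7,-5],"twist": 0.3,"grip": 0.4},{"offset": [-1.5,12.6,-6.6],"twist": 0.4,"grip": 0.4}]'

```text
time: 27.85
tool_pos: [0.5334, -0.0202, 0.3695]
tool_rot: [-0.001, 0.646, 0.764, -0.0]
contact_force: [-3.1, 1.3, 0.7]
gripper_width: 0.401
```

Run:
```python
from h import *
arc(np.arange(1.5,1.95,.1))
near=dict(key_grip=[.545,-.055,.222],key_tip=[.588,-.05,.142]); o=avg(list(near),near,2,("scene",))
```

```text
t 27.85 tcp [ 0.5334 -0.0202  0.3695] jawhd 9.6 z [-0.002  0.001 -1.   ] F [-3.1  1.3  0.7] w 34.0 q [-0.18 -0.14  1.86  0.    1.43 -0.34]
[ 0.5334 -0.0202  0.2145] [0.29 0.45 0.06]
1.5 [-0.5  3.2 -3.2]
1.6 [-0.8  6.2 -5. ]
1.7 [-1.5  9.2 -6.8]
1.8 [-2.5 12.  -8.6]
1.9 [ -3.9  14.8 -10.3]
key_grip scene 2 [ 0.5426 -0.0425  0.2206] [0.0002 0.0004 0.0014]
key_tip scene 2 [ 0.5849 -0.0517  0.1445] [0.0012 0.0005 0.0014]
```

Call:
play_rows --increments '[{"offset": [-0.5,3.2,-2.5],"twist": 0.1,"grip": 0.4},{"offset": [-0.8,6.2,-4.3],"twist": 0.2,"grip": 0.4},{"offset": [-1.5,9.2,-6],"twist": 0.3,"grip": 0.4}]'

```text
time: 28.4
tool_pos: [0.5428, -0.0199, 0.3759]
tool_rot: [-0.001, 0.752, 0.659, 0.0]
contact_force: [-4.0, 5.4, 2.7]
gripper_width: 0.4
```

Run:
```python
from h import *
arc(np.arange(1.8,2.25,.1))
near=dict(key_grip=[.545,-.055,.222],key_tip=[.588,-.05,.142]); o=avg(list(near),near,2,("scene",))
cv2.imwrite("pics/v9.png",np.hstack([cv2.resize(manip.grab_frame("scene")[110:200,200:320],(480,360),interpolation=2),cv2.resize(manip.grab_frame("top")[150:240,215:295],(320,360),interpolation=2)]))
```

```text
t 28.4 tcp [ 0.5428 -0.0199  0.3759] jawhd -7.6 z [-0.001  0.002 -1.   ] F [-4.   5.4  2.7] w 34.0 q [-0.17 -0.12  1.83  0.    1.43 -0.04]
[ 0.5428 -0.0199  0.2209] [0.97 0.62 0.35]
1.8 [-0.4  2.9 -2.2]
1.9 [-0.9  5.9 -3.9]
2.0 [-1.7  8.9 -5.6]
2.1 [-2.8 11.8 -7.2]
2.2 [-4.3 14.6 -8.7]
key_grip scene 2 [ 0.5454 -0.0479  0.2234] [0.0008 0.0005 0.0003]
key_tip scene 2 [ 0.5857 -0.0512  0.1447] [0.0004 0.0001 0.0006]
```

View pics/v9.png

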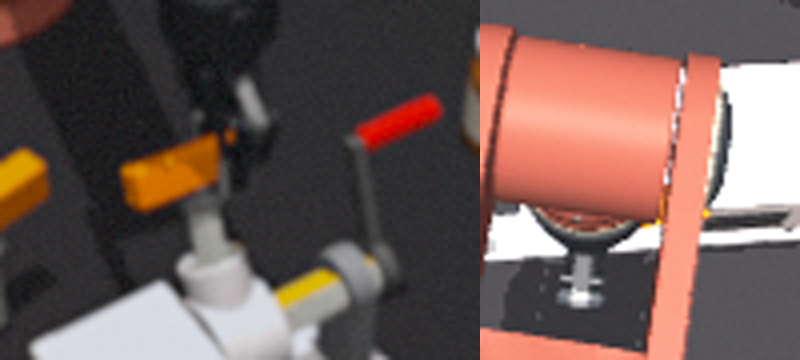

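Call:
play_rows --increments '[{"offset": [-0.4,2.9,-1.5],"twist": 0.05,"grip": 0.4},{"offset": [-0.9,5.9,-3],"twist": 0.1,"grip": 0.4}]'

```text
time: 28.97
tool_pos: [0.548, -0.021, 0.379]
tool_rot: [-0.003, 0.783, 0.623, -0.0]
contact_force: [-8.8, 7.9, 6.7]
gripper_width: 0.4
```

Run:
```python
from h import *
arc(np.arange(2.0,2.25,.1))
near=dict(key_grip=[.545,-.055,.222],key_tip=[.588,-.05,.142]); o=avg(list(near),near,2,("scene",))
# bar angle from v9 pixels
a=np.array([-.469,-.0164,.883]);u=np.array([-.883,-.03,-.469]);v=np.array([-.035,1,0])
c,T=cam("scene")
def onpl(px_,C):
    d=T[:3,:3]@np.array([(px_[0]-c["cx"])/c["fx"],(px_[1]-c["cy"])/c["fy"],1]);o_=T[:3,3]; return o_+d*((C-o_)@a)/(d@a)
f=lambda x,y:(200+x*.25,110+y*.25)
for A,B in ((f(137,211),f(221,183)),(f(122,167),f(216,135))):
    P,Q=[onpl(z,np.array([.545,-.0525,.222])) for z in (A,B)]; d=Q-P; print(np.arctan2(d@v,d@u))
m=cv2.inRange(cv2.cvtColor(manip.grab_frame("scene"),cv2.COLOR_BGR2HSV),(5,130,100),(30,255,255))
m[:, :225]=0; m[:,262:]=0; m[:130]=0; m[170:]=0
ys,xs=np.where(m); q=np.c_[xs,ys].astype(np.float32); l=cv2.fitLine(q,cv2.DIST_L2,0,.01,.01).ravel(); print(len(q),q.min(0),q.max(0),l)
A=(l[2]-10*l[0],l[3]-10*l[1]);B=(l[2]+10*l[0],l[3]+10*l[1]); P,Q=[onpl(z,np.array([.545,-.0525,.222])) for z in (A,B)]; d=Q-P; print("fit",np.arctan2(d@v,d@u))
```

```text
t 28.97 tcp [ 0.548 -0.021  0.379] jawhd -13.0 z [-0.004  0.004 -1.   ] F [-8.8  7.9  6.7] w 34.0 q [-0.17 -0.11  1.82  0.    1.44  0.05]
[ 0.548 -0.021  0.224] [1.53 1.47 0.49]
2.0 [-1.   3.7 -2.5]
2.1 [-1.8  6.7 -4.1]
2.2 [-3.   9.6 -5.6]
key_grip scene 2 [ 0.5482 -0.0469  0.2256] [0.0012 0.0004 0.0002]
key_tip scene 2 [ 0.5848 -0.0519  0.1451] [0.0006 0.0007 0.0014]
1.8678483483096557
1.839548956474393
297 [230. 144.] [254. 162.] [  0.9171178   -0.39861637 242.633      153.45117   ]
fit 1.598583125852439
```

Call:
play_rows --increments '[{"offset": [0,-5,1],"twist": -0.05,"grip": 0.45},{"offset": [0,-7,0],"twist": -0.05,"grip": 0.5},{"offset": [0,-7,-25],"twist": -0.05,"grip": 0.5},{"offset": [0,-7,-60],"twist": -0.05,"grip": 0.5},{"offset": [0,-7,-75],"twist": -0.05,"grip": 0.2}]'

```text
time: 29.73
tool_pos: [0.5422, -0.0208, 0.4578]
tool_rot: [0.003, 0.767, 0.641, 0.002]
contact_force: [1.7, -0.6, 0.8]
gripper_width: 0.378
```

Call:
play_rows --increments '[{"offset": [0,0,0],"twist": 0,"grip": 0},{"offset": [0,0,0],"twist": 0,"grip": 0},{"offset": [0,0,0],"twist": 0,"grip": 0}]'

```text
time: 29.98
tool_pos: [0.5417, -0.0206, 0.4522]
tool_rot: [-0.001, 0.768, 0.641, -0.001]
contact_force: [0.8, 1.0, -0.2]
gripper_width: 0.002
```

Run:
```python
from h import *
near=dict(key_grip=[.545,-.055,.222],key_tip=[.588,-.05,.142]); o=avg(list(near),near,3,("scene",)); d=o["key_grip"]-o["key_tip"]; print(d,np.degrees(np.arccos(d@np.array([-.469,-.0164,.883])/np.linalg.norm(d))))
go(np.array([.5479,-.0525,.2381])+.018*np.array([0,0,1])+.012*np.array([-.469,-.0164,.883]))
cv2.imwrite("pics/v10.png",np.hstack([cv2.resize(manip.grab_frame("scene")[110:200,200:320],(480,360),interpolation=2),cv2.resize(manip.grab_frame("top")[150:240,215:295],(320,360),interpolation=2)]))
```

```text
key_grip scene 3 [ 0.5393 -0.0521  0.2201] [0.0007 0.0014 0.0013]
key_tip scene 3 [ 0.5879 -0.0486  0.143 ] [0.0014 0.0005 0.0008]
[-0.04868181 -0.00355318  0.0771529 ] 4.494831446653967
t 30.43 tcp [ 0.5419 -0.0204  0.4534] jawhd -10.3 z [-0.001  0.    -1.   ] F [ 0.7  0.  -0.9] w 0.1 q [-0.17 -0.17  1.75 -0.    1.57  0.  ]
grasp [ 0.5419 -0.0204  0.2984]
offset mm [-31.7   6.1  31.7]
```

View pics/v10.png

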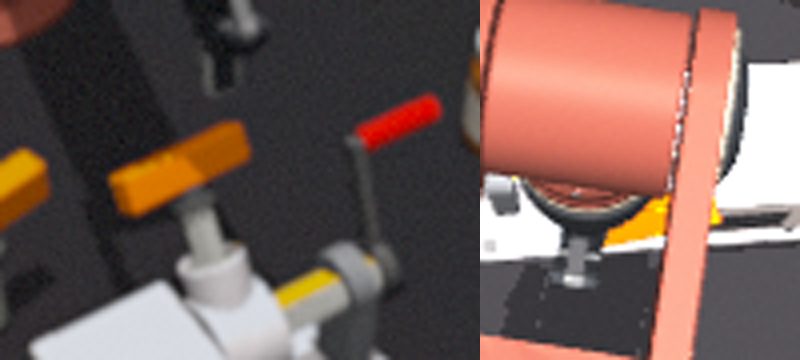

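Call:
play_rows --increments '[{"offset": [-16,3,0],"twist": 0,"grip": 0},{"offset": [-31.7,6,10],"twist": 0,"grip": 0},{"offset": [-31.7,6,31],"twist": 0,"grip": 0},{"offset": [-31.1,8.8,36.3],"twist": 0,"grip": 0},{"offset": [-30.9,9.7,38.1],"twist": 0,"grip": 0}]'

```text
time: 30.95
tool_pos: [0.5458, -0.0526, 0.4137]
tool_rot: [-0.001, 0.768, 0.641, -0.001]
contact_force: [-0.1, -0.4, -0.7]
gripper_width: -0.006
```

Call:
play_rows --increments '[{"offset": [0.3,1.4,2.6],"twist": 0,"grip": 0},{"offset": [0.5,2.3,4.4],"twist": 0,"grip": 0}]'

```text
time: 31.12
tool_pos: [0.5487, -0.0522, 0.412]
tool_rot: [0.0, 0.767, 0.641, 0.0]
contact_force: [-0.1, -1.0, 0.5]
gripper_width: 0.0
```

Run:
```python
from h import *
go(np.array([.5479,-.0525,.2381])+.018*np.array([0,0,1]))
near=dict(key_grip=[.545,-.055,.222],key_tip=[.588,-.05,.142]); o=avg(list(near),near,2,("scene",))
```

```text
t 31.12 tcp [ 0.5487 -0.0522  0.412 ] jawhd -10.3 z [ 0.001 -0.    -1.   ] F [-0.1 -1.   0.5] w 0.0 q [-0.23 -0.13  1.78  0.    1.49 -0.05]
grasp [ 0.5487 -0.0522  0.257 ]
offset mm [-0.4 -0.8  0.9]
key_grip scene 2 [ 0.5378 -0.0542  0.2211] [0.0001 0.0033 0.0014]
key_tip scene 2 [ 0.5857 -0.052   0.1435] [0.0016 0.0003 0.0005]
```

Call:
play_rows --increments '[{"offset": [0.2,0.9,1.8],"twist": 0,"grip": 0},{"offset": [0.4,1.8,3.5],"twist": 0,"grip": 0}]'

```text
time: 31.58
tool_pos: [0.55, -0.0527, 0.4103]
tool_rot: [0.001, 0.768, 0.641, -0.001]
contact_force: [-8.3, -0.7, 14.9]
gripper_width: -0.004
```

Call:
play_rows --increments '[{"offset": [0.2,0.9,1.8],"twist": 0,"grip": 0},{"offset": [0.2,0.9,1.8],"twist": 0,"grip": 0}]'

```text
time: 31.75
tool_pos: [0.5511, -0.0529, 0.4106]
tool_rot: [0.002, 0.768, 0.641, -0.001]
contact_force: [-8.2, -0.9, 15.0]
gripper_width: -0.0
```

Run:
```python
from h import *
go(np.array([.5479,-.0525,.2381])+.018*np.array([0,0,1]))
near=dict(key_grip=[.545,-.055,.222],key_tip=[.588,-.05,.142]); o=avg(list(near),near,2,("scene",))
```

```text
t 31.75 tcp [ 0.5511 -0.0529  0.4106] jawhd -10.3 z [ 0.001 -0.003 -1.   ] F [-8.2 -0.9 15. ] w -0.0 q [-0.23 -0.12  1.77 -0.    1.49 -0.05]
grasp [ 0.5511 -0.0529  0.2556]
offset mm [-0.2 -3.2 -0.5]
key_grip scene 2 [ 0.5398 -0.0531  0.2218] [0.0024 0.0005 0.0003]
key_tip scene 2 [ 0.5869 -0.0512  0.1432] [0.0021 0.0004 0.0006]
```

Call:
play_rows --increments '[{"offset": [0.15,0.7,1.4],"twist": 0,"grip": 0},{"offset": [0.3,1.4,2.7],"twist": 0,"grip": 0},{"offset": [0.3,1.4,2.7],"twist": 0,"grip": 0}]'

```text
time: 32.3
tool_pos: [0.5526, -0.0533, 0.4106]
tool_rot: [0.003, 0.768, 0.641, -0.001]
contact_force: [-11.9, -2.6, 24.8]
gripper_width: -0.005
```

Run:
```python
from h import *
go(np.array([.5479,-.0525,.2381])+.018*np.array([0,0,1]))
near=dict(key_grip=[.545,-.055,.222],key_tip=[.588,-.05,.142]); o=avg(list(near),near,2,("scene",))
```

```text
t 32.3 tcp [ 0.5526 -0.0533  0.4106] jawhd -10.3 z [ 0.003 -0.005 -1.   ] F [-11.9  -2.6  24.8] w -0.4 q [-0.23 -0.12  1.77 -0.    1.49 -0.05]
grasp [ 0.5526 -0.0533  0.2556]
offset mm [-0.1 -4.7 -0.5]
key_grip scene 2 [ 0.5419 -0.0531  0.2205] [0.0018 0.0003 0.0015]
key_tip scene 2 [ 0.5864 -0.0507  0.1442] [0.0009 0.0011 0.0015]
```

Call:
play_rows --increments '[{"offset": [0,4,-2],"twist": 0,"grip": 0},{"offset": [0,-4,1],"twist": 0,"grip": 0},{"offset": [4,0,0],"twist": 0,"grip": 0},{"offset": [-4,0,0],"twist": 0,"grip": 0},{"offset": [0,0,0],"twist": 0,"grip": 0}]'

```text
time: 33.02
tool_pos: [0.5525, -0.0533, 0.4043]
tool_rot: [0.001, 0.768, 0.64, 0.0]
contact_force: [-0.2, -0.1, -0.7]
gripper_width: -0.001
```

Run:
```python
from h import *
st()
near=dict(key_grip=[.545,-.055,.222],key_tip=[.588,-.05,.142]); o=avg(list(near),near,2,("scene",))
```

```text
t 33.02 tcp [ 0.5525 -0.0533  0.4043] jawhd -10.4 z [ 0.002 -0.001 -1.   ] F [-0.2 -0.1 -0.7] w -0.1 q [-0.23 -0.11  1.78 -0.    1.48 -0.05]
key_grip scene 2 [ 0.5323 -0.0527  0.2172] [0.0008 0.0017 0.0008]
key_tip scene 1 [ 0.5881 -0.0521  0.1475] [0. 0. 0.]
```

Call:
play_rows --increments '[{"offset": [0,3,-10],"twist": 0,"grip": 0},{"offset": [0,3,-40],"twist": 0,"grip": 0},{"offset": [0,3,-70],"twist": 0,"grip": 0}]'

```text
time: 33.57
tool_pos: [0.5554, -0.0528, 0.4726]
tool_rot: [-0.002, 0.768, 0.641, -0.001]
contact_force: [1.2, -0.3, -0.2]
gripper_width: 0.002
```

Run:
```python
from h import *
st()
near=dict(key_grip=[.545,-.055,.222],key_tip=[.588,-.05,.142]); o=avg(list(near),near,4,("scene",)); d=o["key_grip"]-o["key_tip"]; print(d,np.degrees(np.arccos(d@np.array([-.469,-.0164,.883])/np.linalg.norm(d))))
im=manip.grab_frame("scene"); 
M=np.array([.5757,-.0514,.1645]);a=np.array([-.469,-.0164,.883])
for k in (0,.035,.065): print(k,px("scene",M+k*a))
cv2.imwrite("pics/v11.png",cv2.resize(im[120:195,205:305],(800,600),interpolation=2))
```

```text
t 33.57 tcp [ 0.5554 -0.0528  0.4726] jawhd -10.3 z [-0.004  0.001 -1.   ] F [ 1.2 -0.3 -0.2] w 0.1 q [-0.23 -0.14  1.69  0.    1.6  -0.05]
key_grip scene 4 [ 0.5334 -0.0534  0.2159] [0.0012 0.0015 0.0005]
key_tip scene 4 [ 0.5882 -0.0515  0.1462] [0.0007 0.001  0.0002]
[-0.05486723 -0.00193334  0.06969876] 10.250898803674731
0 [252.21236483 174.29647938]
0.035 [248.67787061 162.81923359]
0.065 [245.57637089 152.74801198]
```

View pics/v11.png

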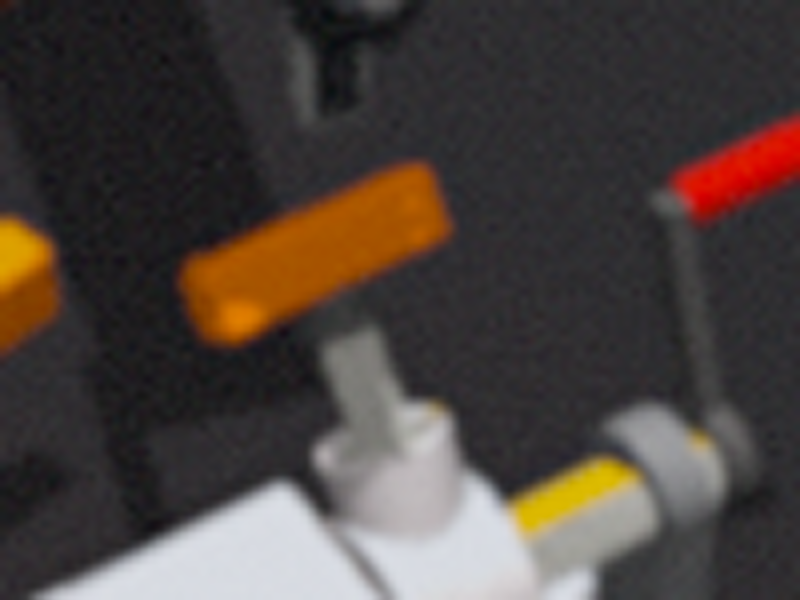

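Run:
```python
from h import *
M=np.array([.5757,-.0514,.1645]);y=2*np.pi/180
for t in (24,28,32,36,40):
    T=np.radians(t); a=np.array([-np.sin(T)*np.cos(y),-np.sin(T)*np.sin(y),np.cos(T)])
    for D in (20,26):
        # pivot about axis point 12mm below mouth (approx)
        a0=np.array([-.469,-.0164,.883]); P=M-.012*a0
        f=P+a*(.061+.012-D/1000); g=P+a*(.091+.012-D/1000)
        F=px("scene",f);G=px("scene",g);m=px("scene",P)
        print(t,D,"flange view",((F-[205,120])*8).round(0),"bar ctr",((G-[205,120])*8).round(0),"slope",((F-m)[0]/(F-m)[1]).round(3))
```

```text
24 20 flange view [349. 329.] bar ctr [327. 249.] slope 0.278
24 26 flange view [354. 345.] bar ctr [332. 265.] slope 0.278
28 20 flange view [344. 327.] bar ctr [320. 246.] slope 0.308
28 26 flange view [349. 343.] bar ctr [325. 262.] slope 0.308
32 20 flange view [340. 325.] bar ctr [312. 243.] slope 0.337
32 26 flange view [345. 341.] bar ctr [318. 260.] slope 0.337
36 20 flange view [335. 324.] bar ctr [305. 242.] slope 0.366
36 26 flange view [341. 340.] bar ctr [311. 258.] slope 0.366
40 20 flange view [331. 323.] bar ctr [299. 242.] slope 0.394
40 26 flange view [338. 340.] bar ctr [306. 258.] slope 0.394
```

Call:
play_rows --increments '[{"offset": [0,-10,0],"twist": 0.12,"grip": 0},{"offset": [0,-20,0],"twist": 0.24,"grip": 0},{"offset": [0,-30,0],"twist": 0.36,"grip": 0},{"offset": [0,-40,0],"twist": 0.48,"grip": 0},{"offset": [0,-40,0],"twist": 0.6,"grip": 0}]'

```text
time: 34.63
tool_pos: [0.5151, -0.0454, 0.4733]
tool_rot: [-0.0, 0.924, 0.383, -0.0]
contact_force: [0.1, -0.6, 0.3]
gripper_width: 0.001
```

Call:
play_rows --increments '[{"offset": [0,0,0],"twist": 0.12,"grip": 0},{"offset": [0,0,0],"twist": 0.24,"grip": 0},{"offset": [0,0,0],"twist": 0.36,"grip": 0},{"offset": [0,0,0],"twist": 0.48,"grip": 0},{"offset": [0,0,0],"twist": 0.6,"grip": 0}]'

```text
time: 35.05
tool_pos: [0.5161, -0.0457, 0.4732]
tool_rot: [-0.0, 0.996, 0.093, -0.0]
contact_force: [-0.1, 0.0, -0.7]
gripper_width: -0.001
```

Call:
play_rows --increments '[{"offset": [0,0,0],"twist": 0.1,"grip": 0},{"offset": [0,0,0],"twist": 0.16,"grip": 0}]'

```text
time: 35.22
tool_pos: [0.5161, -0.0457, 0.4732]
tool_rot: [-0.0, 1.0, 0.013, -0.0]
contact_force: [0.2, -0.7, -0.3]
gripper_width: -0.001
```

Run:
```python
from h import *
go([.5145,-.053,.2603],-88)
near=dict(key_grip=[.535,-.055,.218],key_tip=[.588,-.05,.142]); o=avg(list(near),near,3)
```

```text
t 35.22 tcp [ 0.5161 -0.0457  0.4732] jawhd -88.5 z [-0.  0. -1.] F [ 0.2 -0.7 -0.3] w -0.1 q [-0.23 -0.24  1.77  0.    1.61  1.31]
grasp [ 0.5161 -0.0457  0.3182]
offset mm [-1.8  7.2 57.9]
twist -0.008
key_grip scene 3 [ 0.5345 -0.0521  0.2165] [0.0008 0.0009 0.002 ]
key_tip scene 3 [ 0.5874 -0.0498  0.1458] [0.0014 0.0002 0.0012]
```

Call:
play_rows --increments '[{"offset": [-1.8,7,25],"twist": 0,"grip": 0},{"offset": [-1.8,7,50],"twist": 0,"grip": 0},{"offset": [-1.8,7,58],"twist": 0,"grip": 0},{"offset": [0.5,7,62.4],"twist": 0,"grip": 0},{"offset": [1.9,7,65],"twist": 0,"grip": 0}]'

```text
time: 36.53
tool_pos: [0.5184, -0.0526, 0.4081]
tool_rot: [-0.0, 1.0, 0.016, -0.0]
contact_force: [-0.5, -0.0, 0.2]
gripper_width: 0.001
```

Call:
play_rows --increments '[{"offset": [0.9,0,1.8],"twist": 0,"grip": 0},{"offset": [1.9,0,3.5],"twist": 0,"grip": 0}]'

```text
time: 36.7
tool_pos: [0.5207, -0.0526, 0.4062]
tool_rot: [0.0, 1.0, 0.016, 0.001]
contact_force: [0.7, 0.9, 1.3]
gripper_width: 0.001
```

Run:
```python
from h import *
st()
near=dict(key_grip=[.535,-.055,.218],key_tip=[.588,-.05,.142]); o=avg(list(near),near,2,("scene",))
```

```text
t 36.7 tcp [ 0.5207 -0.0526  0.4062] jawhd -88.2 z [ 0.002 -0.001 -1.   ] F [0.7 0.9 1.3] w 0.1 q [-0.24 -0.19  1.85  0.    1.49  1.3 ]
key_grip scene 2 [ 0.5331 -0.0512  0.2155] [0.0028 0.0004 0.0023]
key_tip scene 2 [ 0.5868 -0.0501  0.1476] [0.0003 0.0002 0.0008]
```

Call:
play_rows --increments '[{"offset": [0.9,0,1.8],"twist": 0,"grip": 0},{"offset": [1.9,0,3.5],"twist": 0,"grip": 0},{"offset": [1.9,0,3.5],"twist": 0,"grip": 0}]'

```text
time: 37.25
tool_pos: [0.5219, -0.0527, 0.4031]
tool_rot: [0.001, 1.0, 0.016, -0.0]
contact_force: [-5.8, 0.3, 7.1]
gripper_width: -0.001
```

Call:
play_rows --increments '[{"offset": [0.9,0,1.8],"twist": 0,"grip": 0},{"offset": [1.4,0,2.6],"twist": 0,"grip": 0},{"offset": [1.4,0,2.6],"twist": 0,"grip": 0}]'

```text
time: 37.5
tool_pos: [0.5231, -0.0529, 0.4032]
tool_rot: [0.001, 1.0, 0.016, -0.001]
contact_force: [-13.4, -0.5, 17.1]
gripper_width: -0.002
```

Run:
```python
from h import *
st()
near=dict(key_grip=[.535,-.055,.218],key_tip=[.588,-.05,.142]); o=avg(list(near),near,3,("scene",))
```

```text
t 37.5 tcp [ 0.5231 -0.0529  0.4032] jawhd -88.2 z [-0.001 -0.002 -1.   ] F [-13.4  -0.5  17.1] w -0.2 q [-0.24 -0.19  1.84 -0.    1.49  1.3 ]
key_grip scene 3 [ 0.5332 -0.0537  0.2177] [0.0006 0.0005 0.0012]
key_tip scene 2 [ 0.5866 -0.0497  0.1432] [0.0001 0.0003 0.0011]
```

Call:
play_rows --increments '[{"offset": [-5,0,-15],"twist": 0,"grip": 0},{"offset": [-15,-15,-20],"twist": 0,"grip": 0},{"offset": [-24,-35,-10],"twist": 0,"grip": 0},{"offset": [-24,-35,10],"twist": 0,"grip": 0},{"offset": [-24,-35,23],"twist": 0,"grip": 0}]'

```text
time: 38.37
tool_pos: [0.4979, -0.0176, 0.3749]
tool_rot: [0.0, 1.0, 0.016, 0.0]
contact_force: [0.0, 0.7, 0.4]
gripper_width: 0.001
```

Call:
play_rows --increments '[{"offset": [5,0,0],"twist": 0,"grip": 0},{"offset": [10,0,0],"twist": 0,"grip": 0},{"offset": [14,0,0],"twist": 0,"grip": 0},{"offset": [18,0,0],"twist": 0,"grip": 0}]'

```text
time: 38.7
tool_pos: [0.5173, -0.0181, 0.3768]
tool_rot: [0.0, 1.0, 0.015, 0.0]
contact_force: [-3.4, 0.2, 1.9]
gripper_width: 0.005
```

Call:
play_rows --increments '[{"offset": [4,0,0],"twist": 0,"grip": 0},{"offset": [8,0,-1],"twist": 0,"grip": 0}]'

```text
time: 38.87
tool_pos: [0.5247, -0.0176, 0.3775]
tool_rot: [-0.0, 1.0, 0.016, -0.001]
contact_force: [-7.7, 1.1, 4.9]
gripper_width: -0.003
```

Run:
```python
from h import *
s,r=st(); print(s["ft_torque"].round(2))
near=dict(key_grip=[.535,-.055,.218],key_tip=[.588,-.05,.142]); o=avg(list(near),near,2,("scene",))
```

```text
t 38.87 tcp [ 0.5247 -0.0176  0.3775] jawhd -88.2 z [-0.002  0.    -1.   ] F [-7.7  1.1  4.9] w -0.2 q [-0.18 -0.17  1.87 -0.    1.44  1.36]
[0.15 1.14 0.09]
key_grip scene 2 [ 0.5522 -0.0472  0.2272] [0.0015 0.0008 0.0012]
key_tip scene 2 [ 0.5844 -0.0522  0.1429] [0.0004 0.0011 0.0001]
```

Call:
play_rows --increments '[{"offset": [3,0,-0.5],"twist": 0,"grip": 0},{"offset": [5,0,-1],"twist": 0,"grip": 0},{"offset": [5,0,-1],"twist": 0,"grip": 0}]'

```text
time: 39.42
tool_pos: [0.5293, -0.0173, 0.379]
tool_rot: [-0.0, 1.0, 0.016, -0.002]
contact_force: [-11.4, 2.1, 6.5]
gripper_width: -0.001
```

Run:
```python
from h import *
s,r=st(); print(s["ft_torque"].round(2))
near=dict(key_grip=[.545,-.055,.222],key_tip=[.588,-.05,.142]); o=avg(list(near),near,2,("scene",))
```

```text
t 39.42 tcp [ 0.5293 -0.0173  0.379 ] jawhd -88.2 z [-0.003  0.    -1.   ] F [-11.4   2.1   6.5] w -0.1 q [-0.17 -0.16  1.86 -0.    1.44  1.37]
[0.3  1.48 0.11]
key_grip scene 2 [ 0.5542 -0.0468  0.2266] [0.0003 0.0005 0.0021]
key_tip scene 2 [ 0.585  -0.0514  0.1421] [0.0012 0.0006 0.0017]
```

Call:
play_rows --increments '[{"offset": [-6,0,0],"twist": 0,"grip": 0},{"offset": [-14,0,0],"twist": 0,"grip": 0},{"offset": [-40,0,0],"twist": 0,"grip": 0},{"offset": [-60,0,-30],"twist": 0,"grip": 0},{"offset": [-80,-30,-60],"twist": 0,"grip": 0}]'

```text
time: 40.13
tool_pos: [0.4497, 0.0049, 0.4332]
tool_rot: [0.001, 1.0, 0.013, -0.001]
contact_force: [1.1, 1.1, 0.8]
gripper_width: 0.0
```

Call:
play_rows --increments '[{"offset": [-20,-40,-20],"twist": 0,"grip": 0},{"offset": [-40,-80,-20],"twist": 0,"grip": 0},{"offset": [-40,-120,-20],"twist": 0,"grip": 0},{"offset": [-40,-160,-20],"twist": 0,"grip": 0},{"offset": [-40,-200,-20],"twist": 0,"grip": 0}]'

```text
time: 40.55
tool_pos: [0.4037, 0.2032, 0.4555]
tool_rot: [-0.001, 1.0, 0.015, 0.002]
contact_force: [1.7, -1.1, -0.2]
gripper_width: -0.003
```

Run:
```python
from h import *
st()
near=dict(key_grip=[.535,-.055,.218],key_tip=[.588,-.05,.142],lever_grip=[.565,.107,.205],flat=[.598,.004,.116],jar=[.446,.312,0],carton=[.776,-.19,0],beaker=[.782,.2,0])
o=avg(list(near),near,3); d=o["key_grip"]-o["key_tip"]; print(d,np.degrees(np.arccos(d@np.array([-.469,-.0164,.883])/np.linalg.norm(d))))
for k,v in o.items(): print(k,v.round(4))
cv2.imwrite("pics/v12.png",np.hstack([cv2.resize(manip.grab_frame("scene")[115:205,205:325],(480,360),interpolation=2),cv2.resize(manip.grab_frame("top")[150:240,205:285],(320,360),interpolation=2)]))
```

```text
t 40.55 tcp [0.4037 0.2032 0.4555] jawhd -88.2 z [ 0.004  0.001 -1.   ] F [ 1.7 -1.1 -0.2] w -0.2 q [ 0.3  -0.41  1.93 -0.    1.61  1.84]
key_grip scene 3 [ 0.5338 -0.0535  0.2178] [0.0004 0.001  0.0011]
key_grip top 3 [ 0.5411 -0.0493  0.2157] [0.0006 0.0005 0.0021]
key_tip scene 3 [ 0.5873 -0.0496  0.1453] [0.001  0.0014 0.0008]
key_tip top 3 [ 0.5934 -0.0487  0.1463] [0.0017 0.0016 0.0009]
lever_grip scene 3 [0.5641 0.107  0.2027] [0.0009 0.0012 0.0022]
lever_grip top 3 [0.5678 0.1111 0.2067] [0.001  0.0006 0.001 ]
flat scene 3 [0.5944 0.0072 0.1158] [0.0004 0.0011 0.0021]
flat top 3 [0.5981 0.0037 0.1165] [0.0011 0.0013 0.0007]
jar scene 3 [ 0.4445  0.3124 -0.0022] [0.0006 0.0015 0.0009]
carton scene 3 [ 7.727e-01 -1.906e-01  5.000e-04] [0.001  0.0006 0.0004]
carton top 2 [ 0.7799 -0.1893  0.0013] [0.0009 0.0001 0.0002]
beaker scene 3 [0.7817 0.1969 0.0022] [0.0008 0.0017 0.001 ]
beaker top 3 [0.7846 0.1993 0.0038] [0.0006 0.002  0.0012]
[-0.05289779 -0.00225644  0.07094019] 8.76460689984839
key_grip [ 0.5375 -0.0514  0.2167]
key_tip [ 0.5904 -0.0492  0.1458]
lever_grip [0.566  0.1091 0.2047]
flat [0.5963 0.0055 0.1162]
jar [ 0.4445  0.3124 -0.0022]
carton [ 0.7763 -0.19    0.0009]
beaker [0.7832 0.1981 0.003 ]
```

View pics/v12.png

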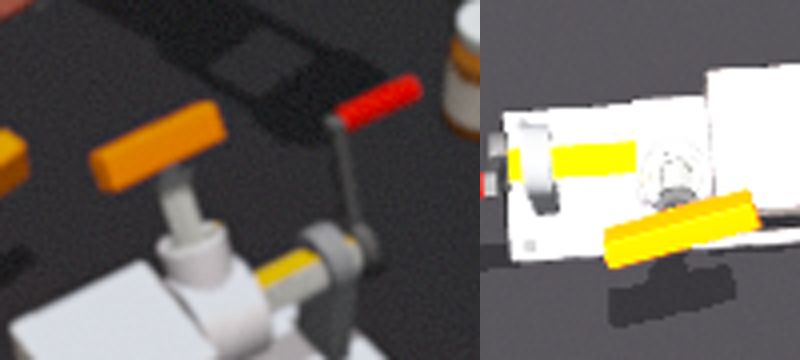

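```bash
python3 -c "
from h import *
print(manip.job_done()); st()"
```

```text
the job is handed in; nothing more can be done
None
the job is handed in; nothing more can be done
```

I did the job in the order asked and handed it in at about 41 s. I'm confident in everything except how fully the key is seated.

- **Shaft:** I gripped the lever bar, swung it along its arc and let go. After all the later work, the lever and flat readings still put the shaft within about 0.03 rad of zero (0.1 allowed).
- **Key:** I took the middle-sized T-key from the blue stand and tilted it about 28° against the rim of the stand's hole. I then pushed it along the screw's axis and turned it clockwise by its bar.
- **Screw stop:** At the end of the turn, and again in a second side push, the key resisted about 0.3–0.45 N m. The screw's own friction is only about 0.06 N m. The bar's final angle of roughly 1.3 rad fits the tight stop.
- **Key depth – checks disagree:** The last fingertip press stopped hard at about 22 N, and the fingertip's position puts the key about 26 mm deep (full depth). The networks put it at about 23–25 mm, and one rough reading off the picture gave about 20 mm. Left free, the key leans about 9° off the screw's axis. I expected about 5° if fully seated, so it may be a few millimetres short.
- **One slip:** While I rocked the key under pressure, the finger slid off the bar. I lifted off, pressed it down again and redid the clockwise check.
- **Jar, carton and beaker:** Their last positions match the first ones to within a few millimetres, which is about the accuracy of the readings. The gripper was clear of everything at hand-in.

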